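# Put a filled chocolate mould in the setting cooler and hang its thermometer inside

### The arm

A 6-joint arm with a two-finger parallel gripper is mounted at the origin on the work surface. World frame = base frame: x ahead of the robot, y to its left, z up, the work surface at z = 0. Lengths are in m, angles in degrees, forces in N, time in s.
With the tool pointing down it reaches from about 0.325 to 0.875 m from the base axis. Payload 4.4 kg.
Tool frame: the origin (TCP) lies midway between the tips of the shut fingers; the grasp point (between the pads) lies 19 mm behind it; z points along the fingers, x is the direction in which the jaws open and shut, and the axes are right-handed (so a half turn about z gives the same grasp; the last joint's range is limited). The gripper opens to 85 mm and grips with 20 to 120 N. Pads are 22 mm wide; open, the fingers measure 114 mm over their backs; the gripper's body (76 mm by 85 mm) begins 54 mm behind the grasp point. The pads swing forward as they close: fully open they stand 13 mm farther back than shut.
Start: joints at [64.257, 11.837, 88.321, -0, 79.842, -8.623], TCP at [0.169, 0.55, 0.231] pointing down, gripper open.
Joint ranges: [-156.59, 156.59], [-49.26, 127.26], [12.9, 141.05], [-63.56, 243.56], [4.71, 150.69], [-161.64, 161.64]. Speed limits (degrees/s): [159.86, 159.86, 180, 180, 180, 180].

### API

Orientations are given as a 3x3 rotation matrix whose columns are the frame's x, y, z axes.
In Python, from workcell import telemetry, vision, workorder gives the robot as it stands.
- The arm moves only by the tool arm_command, never from a script. Its argument "plan" is a list of rows, each a list of 6 numbers: the shift along the world's x, y, z in m, then the turn, a rotation vector about the world's x, y, z in degrees. A call has exactly 5 rows; each row is the pose to reach, as a shift and turn from the pose measured when the call began; what a row does not reach only later rows make up. A row lasts 1/12 s, in which the tool goes at most 41.7 mm and 7.16 degrees, less where a joint would pass 70% of its speed; a pose out of reach is approached as far as the arm can. A call with a gripper value outside its range is refused whole. "gripper" is the closure in counts, from 0 (fully open) to 255 (shut), set as the call begins (left out, the last holds). The fingers move at their own pace and stop on an object; "force" is the grip in N (left out, the last holds). Time passes only in rows, so rows that repeat a pose let the fingers close, or fill a call up. It gives the time, the measured TCP pose, the force and the opening at its end, in the units of the state.
- telemetry.read_state(): the state, without advancing time (a new reading comes with each control period).
- vision.grab_frame(name): name is "scene" or "top" or "wrist"; returns a dict with "frame" (400x640x3 uint8, red, green, blue), "fovy" (degrees; the focal length in pixels is half the picture's height over the tangent of half this angle, whatever the lens; pixels are square), "cx", "cy" (the principal point, pixels), "xyz" and "rotation" of the camera in the world. Camera axes: x right, y up, looking along -z (the intrinsics and any distortion apply to the point x, -y, -z); pixel columns grow to the right and rows downward; lengths in m; the calibration is good to about 2 mm. A picture is of the moment at which its call begins. There is no depth.
- workorder.job_done(): hands the job in, once; it reports no verdict.
Trained networks look in a picture, given as the dict that the camera call returned (one of the last four; its "shot" number tells which), for a name from the list of things; names that differ only in an ending like _2 or _b are one class to them, and where a whole thing is asked for, a point or a joint stands for the part that bears it (a point fixed in the world has none). Each returns a list of dicts, best first, with "score" (0 to 1); they miss things now and then, are a little off and sometimes report something else, mostly with a low value. They report only what shows in the picture. A call takes as long as a camera call.
- vision.boxes_of(picture, label): "point" ([x, y, z] in m, in the coordinates of the camera as it stood for that picture, good to about 4 mm: the middle of the surface that is visible of it).
- vision.masks_of(picture, label): "mask" (400x640 bool, what is visible of it).
The state is a dict: "time": time; "joint_pos": joint angles; "dq": joint speeds; "joint_torque": joint torques, N m; "tcp_pos": TCP position; "eef_rot": TCP orientation; "contact_force": force on the tool from outside, world axes, zero at the start; "wrist_torque": the same for the moment, N m; "gripper_width": finger opening in m.
Only numpy, scipy, OpenCV 4.12 (cv2) and the standard library are available. Lean on these libraries where they do the work, as an engineer would, in place of code of your own. Each camera call takes 0.05 s, during which the arm holds its last target.

### The job

Put the filled bar mould away to set: push it up the ramp of the bench-top cooler until its back edge drops behind the sill, hang the steel dial thermometer by its loop on the hook inside the cooler's top hatch without touching the black hatch frame, and slide the hatch lid fully shut. Do not lift the mould, and leave the other things on the bench where they are.

Things in the scene. Friction and masses are not known exactly. Their poses are not given: they have to be found in the camera images.
- cooler: White bench-top setting cooler, fixed, 330 (x) x 350 (y) x 214 mm high, hatch in its top, low mouth in its +y side with a steel ramp before it. Origin on the bench under the middle of the sill; +z up, -y the way in. All offsets 'in the cooler's frame' are from here. The hatch opening is centred at x=0, y=-180 mm.
- ramp_foot (a point): Middle of the ramp's foot, on the bench, at y=+75 mm in the cooler's frame. The ramp rises evenly from here to the sill between steel guides 104 mm apart inside, about 17 mm high. On the bench the guides flare out from 104 mm at the foot to 140 mm apart at y=+114 mm, 20 mm high.
- sill (a point): Middle of the sill's outer top edge, where the ramp ends: y=0, z=18 mm in the cooler's frame. The sill is 6 mm thick (to y=-6 mm); behind it a flat bed at z=10 mm, so its lip is 8 mm high. The guides run on over the bed, 104 mm apart, top at z=34 mm. The chamber ends at y=-285 mm.
- mouth (a point): Middle of the upper edge of the mouth, at y=-52 mm, z=90 mm in the cooler's frame. The mouth is 120 mm wide. The hood's front leans back from here to y=-75 mm at the roof (z=214 mm), so the 52 mm of deck behind the sill is open from above.
- mould: Filled bar mould: open tray with brown chocolate and green filling, 94 (x) x 170 (y) x 26 mm high, about 0.45 kg, before the ramp, long side along it. Origin under its centre. Pushed, it rides nose-up, tips forward over the sill, and its back edge drops 8 mm once its length is past the sill: put away it lies flat on the bed, centre at y=-91 mm or less in the cooler's frame.
- gauge: Plain steel dial thermometer standing on its foot, 108 mm tall, 54 wide (its y), 18 thick (its x), foot 30 x 54 mm, 0.16 kg, dial on its -x face. Origin under the foot, z up. Above the case (top z=60 mm) two side straps, 12 mm thick, 54 mm over their outsides, carry a cross bar 8 mm high: a loop 40 x 40 mm. Grip it across its 54 mm, also on the straps; the hook passes between the fingers.
- gauge_bar (a point): Middle of the underside of the thermometer's cross bar, 100 mm above the foot: this rests on the hook.
- hook_seat (a point): Lowest point of the hook inside the hatch, on top of its 6 mm wire: the bar rests here. From the chamber's +x wall the wire runs to the cooler's -x, falling 10 mm over 34 mm to this seat, then turns up to a tip whose end is 16 mm nearer -x, 16 mm above the seat, 7 mm below the frame's top. The bar lies along the cooler's y and comes on from -x, over the tip.
- hook: The hook; its axes are the cooler's. Origin 22 mm to -x of the seat and 3 mm below it.
- hatch_frame: Black rubber frame round the hatch, fixed, axes the cooler's. Origin at the hatch's middle, 22 mm below the frame's top edge (220 mm over the bench). Its opening is 120 mm (x) by 170 mm (y); the frame is 12 mm wide. Nothing may touch it.
- lid (a joint): Sliding steel lid of the hatch, 142 x 192 x 6 mm: 0 = shut, 0.150 m = fully open. It opens to the cooler's +x, running 1 mm above the frame on its own runners with about 2 N of friction. It starts open by 130 mm or more.
- lid_handle (a point): Middle of the top of the lid's black handle, an upright bar 10 mm thick (cooler's x), 80 mm long (y), 26 mm high above the lid. With the lid shut it is at x=-20 mm in the cooler's frame.
- timer: White kitchen timer, 58 mm wide, 30 mm thick, 70 mm tall, without a loop; stands near the thermometer. Leave alone. Origin under its middle.
- cream_jar: Closed jar of green cream, 58 mm across, 85 mm high, beyond the thermometer and timer. Leave alone. Origin under its middle.
- bowl: Steel bowl, 120 mm across, 60 mm high, at the far left. Leave alone.
- palette_knife: Palette knife 200 mm long, lying on the robot's side of the ramp. Leave alone.
- scraper: Bench scraper 110 x 120 mm, lying at the left. Leave alone.
- spray: White bottle 170 mm high, at the right. Leave alone.

How it is judged:
By the outcome, as a careful person would: the job done as asked, in the order asked, and still so for the second after the job is handed in, with the robot touching nothing.
It also fails if it takes over 66 s, if anything falls off the work surface, if the arm or the gripper's body presses on something with over 40 N, if the wrist force passes 120 N, or if a joint passes its speed limit or range.

## Working session

There is one attempt and no reset: what is moved stays moved. The work goes in short steps, Python scripts to look and compute and a tool call to move; the robot and the scene stay as the last step left them, time stands still between calls to the robot, and variables do not carry over. Pictures are saved under pics/ and viewed, and the job is handed in when it is done.

Besides the shell and the picture viewer there is one more tool, called after "Call:" as name(argument=value, ...), one argument or row to a line, values as JSON. arm_command: Moves the arm, as the interface text tells. Its arguments: {"type":"object","properties":{"plan":{"type":"array","items":{"type":"array","items":{"type":"number"}}},"gripper":{"type":"number"},"force":{"type":"number"}},"required":["plan"]}

```bash
ls; mkdir -p pics; cat > h.py <<'E'
import numpy as np, cv2
from workcell import telemetry, vision, workorder
def save(p,n): cv2.imwrite('pics/'+n, cv2.cvtColor(p['frame'],cv2.COLOR_RGB2BGR))
def w(p,c): return np.array(p['xyz'])+np.array(p['rotation'])@np.array(c)
def f(p): return 200/np.tan(np.radians(p['fovy'])/2)
def proj(p,X):
    c=np.array(p['rotation']).T@(np.array(X)-np.array(p['xyz']))
    return np.array([p['cx']+f(p)*c[0]/-c[2], p['cy']-f(p)*c[1]/-c[2]])
def ray_z(p,u,v,z):
    d=np.array(p['rotation'])@np.array([(u-p['cx'])/f(p),-(v-p['cy'])/f(p),-1]); o=np.array(p['xyz'])
    return o+d*(z-o[2])/d[2]
E
python3 - <<'E'
from h import *
for n in ['scene','top','wrist']:
    p=vision.grab_frame(n); save(p,n+'0.png'); print(n,{k:v for k,v in p.items() if k!='frame'})
    for l in ['cooler','mould','gauge','gauge_bar','hook','hook_seat','hatch_frame','lid','lid_handle','ramp_foot','sill','mouth','timer','cream_jar','palette_knife','spray','bowl']:
        try:
            r=vision.boxes_of(p,l); print(l,[(np.round(w(p,q['point']),3).tolist(),round(q['score'],2)) for q in r[:2]])
        except Exception as e: print(l,e)
s=telemetry.read_state(); print(s)
E
```

```text
pics
scene {'fovy': 52.602959429923246, 'cx': 314.7273225245754, 'cy': 201.07494612049175, 'xyz': array([1.08415344, 0.84357909, 1.29774772]), 'rotation': array([[-0.83950481, -0.39223536,  0.37600944],
       [ 0.5432035 , -0.62204845,  0.56390219],
       [ 0.01271371,  0.67764825,  0.73527629]]), 'shot': 1}
cooler [([0.579, -0.154, 0.172], 0.77)]
mould [([0.462, 0.179, 0.023], 0.98), ([0.443, -0.277, 0.217], 0.67)]
gauge [([0.625, 0.032, 0.051], 0.83)]
gauge_bar [([0.625, 0.031, 0.06], 0.66), ([0.58, -0.161, 0.174], 0.33)]
hook []
hook_seat []
hatch_frame [([0.441, -0.28, 0.221], 0.79), ([0.734, 0.027, 0.059], 0.53)]
lid [([0.632, -0.207, 0.228], 0.71)]
lid_handle [([0.634, -0.202, 0.222], 0.62)]
ramp_foot [([0.577, -0.156, 0.176], 0.95), ([0.471, 0.574, 0.007], 0.3)]
sill [([0.577, -0.158, 0.175], 0.93)]
mouth [([0.579, -0.157, 0.173], 0.75), ([0.469, 0.573, 0.008], 0.56)]
timer [([0.616, 0.156, 0.058], 0.81)]
cream_jar [([0.727, 0.029, 0.057], 0.62)]
palette_knife [([0.264, 0.231, 0.001], 0.7)]
spray [([0.264, 0.235, 0.003], 0.61), ([0.563, -0.56, 0.137], 0.46)]
bowl [([0.655, 0
[... 1778 characters left out ...]
66e-03,
        7.98419555e+01, -8.62231861e+00]), 'dq': array([ 0.00404767, -0.03445699, -0.04228252, -0.01611494, -0.11715416,
       -0.00724128]), 'joint_torque': array([-4.41330279e-07, -3.83039904e+01, -2.91961420e+01, -1.81069845e-04,
        9.64429091e-04,  1.26025074e-05]), 'tcp_pos': array([0.16926109, 0.54953002, 0.23127742]), 'eef_rot': array([[ 2.94389360e-01,  9.55685566e-01, -5.21474321e-05],
       [ 9.55685568e-01, -2.94389360e-01,  4.82358798e-06],
       [-1.07418158e-05, -5.12565613e-05, -9.99999999e-01]]), 'contact_force': array([-0.23946515,  0.86975583, -0.52476619]), 'wrist_torque': array([ 0.05674814,  0.01309449, -0.02652192]), 'gripper_width': 0.08541313319844908}
```

View images.

View pics/scene0.png

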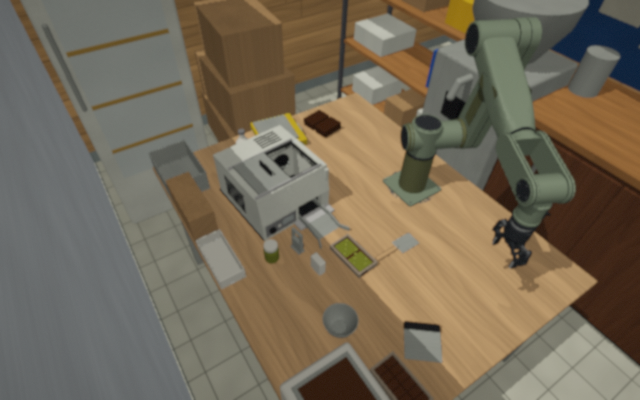

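View pics/top0.png

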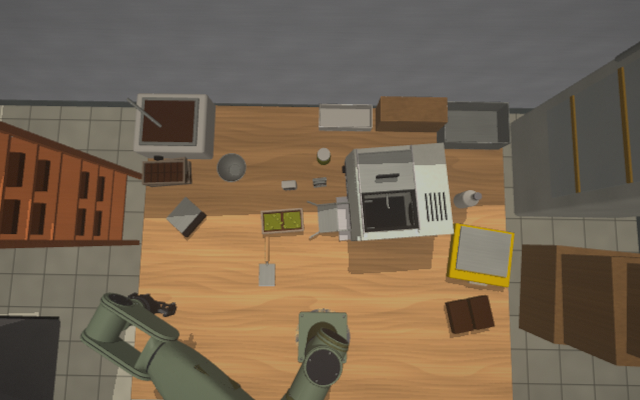

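```bash
python3 - <<'E'
import cv2
a=cv2.imread('pics/top0.png')
cv2.imwrite('pics/top0c.png',cv2.resize(a[130:255,255:460],None,fx=3.9,fy=3.9,interpolation=cv2.INTER_CUBIC))
b=cv2.imread('pics/scene0.png')
cv2.imwrite('pics/scene0c.png',cv2.resize(b[115:285,205:405],None,fx=3.5,fy=3.5,interpolation=cv2.INTER_CUBIC))
E
```

```text
(no output)
```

View pics/top0c.png

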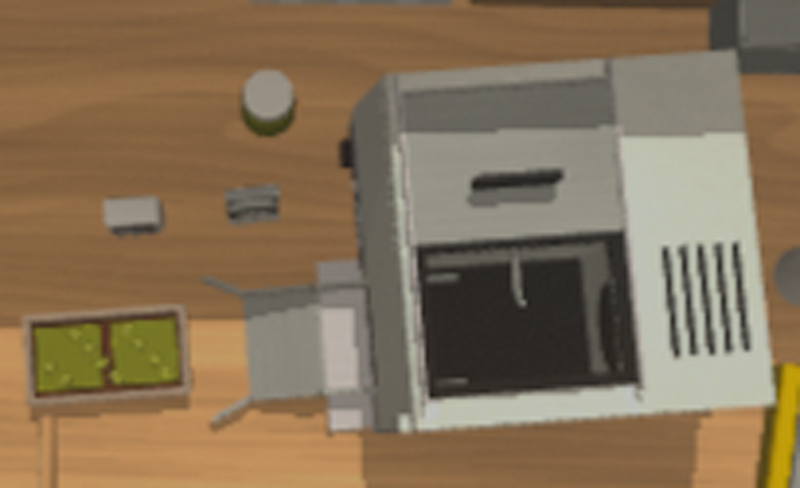

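View pics/scene0c.png

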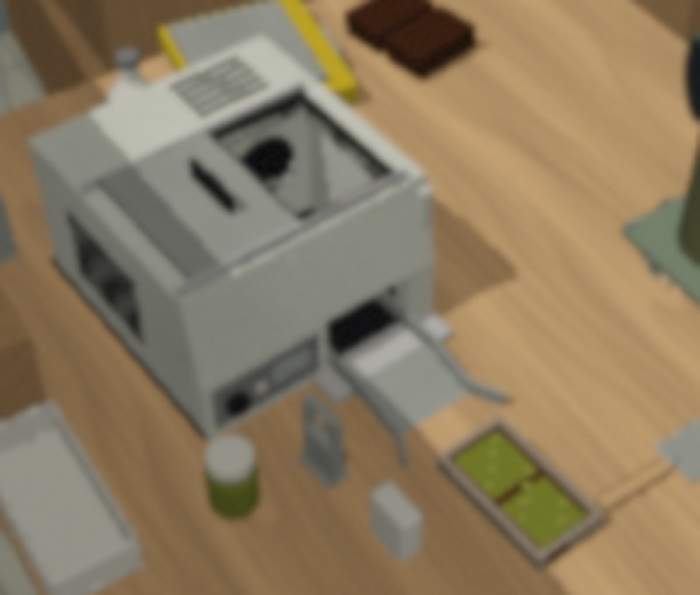

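```bash
cat > fit.py <<'E'
from h import *
from scipy.optimize import least_squares
import sys
P={'fovy': 57.65952912317723, 'cx': 320.1096084579155, 'cy': 198.76301934093888, 'xyz': np.array([0.38232949, 0.01441503, 1.50242205]), 'rotation': np.array([[ 1.76439355e-02,  9.93456723e-01, -1.12838074e-01],
       [-9.99844291e-01,  1.74983961e-02, -2.28016108e-03],
       [-2.90756047e-04,  1.12860735e-01,  9.93610774e-01]])}
C=[((245,296),(.052,.075,0)),((250,400),(-.052,.075,0)),((319,290),(.052,0,.018)),((325,396),(-.052,0,.018)),((206,280),(.070,.114,.02)),((213,425),(-.070,.114,.02)),
((427,402),(-.072,-.083,.22)),((637,388),(-.072,-.277,.22))]
def T(q,X): 
    c,s=np.cos(q[2]),np.sin(q[2]); return np.array([q[0]+c*X[0]-s*X[1],q[1]+s*X[0]+c*X[1],X[2]])
if __name__=='__main__':
    fun=lambda q: np.concatenate([proj(P,T(q,X))-(np.array(u)/3.9+[255,130]) for u,X in C])
    r=least_squares(fun,[.5,-.05,0]); print(r.x,np.degrees(r.x[2])); print(np.round(fun(r.x).reshape(-1,2)*3.9,1))
    for n,X in dict(foot=(0,.075,0),sill=(0,0,.018),hatch=(0,-.18,.22)).items(): print(n,T(r.x,X))
    h=np.array((517,178))/3.9+[255,130]; print('handle',ray_z(P,*h,.253))
E
python3 fit.py
```

```text
[ 0.47319279 -0.05164163  0.08497324] 4.868608031248981
[[-0.7  4. ]
 [ 0.9 -2.1]
 [-3.7  3.7]
 [-2.5 -3.3]
 [ 0.   3.8]
 [ 1.6 -7.6]
 [-0.3  1. ]
 [ 4.1  0.4]]
foot [0.46682747 0.02308776 0.        ]
sill [ 0.47319279 -0.05164163  0.018     ]
hatch [ 0.48846958 -0.23099218  0.22      ]
handle [ 0.60946173 -0.21637776  0.253     ]
```

```bash
python3 - <<'E'
from fit import *
for u in [(25,319),(183,306),(189,390),(32,404)]:
    print(ray_z(P,*(np.array(u)/3.9+[255,130]),.026).round(4))
for z,u in [(.108,(252,190)),(.108,(228,192)),(.108,(278,187)),(.07,(132,200))]: print(ray_z(P,*(np.array(u)/3.9+[255,130]),z).round(4))
print('hook', ray_z(P,*(np.array((520,300))/3.9+[255,130]),.21).round(4),ray_z(P,*(np.array((515,252))/3.9+[255,130]),.207).round(4))
E
```

```text
[0.4924 0.2559 0.026 ]
[0.5089 0.0912 0.026 ]
[0.4215 0.083  0.026 ]
[0.4042 0.2455 0.026 ]
[0.619  0.0209 0.108 ]
[0.6166 0.0448 0.108 ]
[ 0.6225 -0.0049  0.108 ]
[0.613  0.1436 0.07  ]
hook [ 0.5041 -0.2267  0.21  ] [ 0.5487 -0.2228  0.207 ]
```

Call:
arm_command(
  plan=[
    [0.028,-0.027,0,0,0,-6.8],
    [0.056,-0.054,0,0,0,-13.6],
    [0.084,-0.081,0,0,0,-20.4],
    [0.112,-0.108,0,0,0,-27.2],
    [0.14,-0.135,0,0,0,-34],
  ],
  gripper=130,
)

```text
time: 3.12
tcp_pos: [0.3102, 0.4133, 0.2315]
eef_rot: [[0.782, 0.624, 0.0], [0.624, -0.782, 0.0], [0.001, -0.0, -1.0]]
contact_force: [0.4, 0.8, 0.7]
gripper_width: 0.0417
```

Call:
arm_command(
  plan=[
    [0.028,-0.025,0,0,0,-6.8],
    [0.056,-0.05,0,0,0,-13.6],
    [0.084,-0.075,0,0,0,-20.4],
    [0.112,-0.1,0,0,0,-27.2],
    [0.138,-0.125,0,0,0,-34],
  ],
)

```text
time: 3.53
tcp_pos: [0.4496, 0.2868, 0.2317]
eef_rot: [[0.997, 0.074, 0.001], [0.074, -0.997, 0.0], [0.001, -0.0, -1.0]]
contact_force: [0.9, 1.0, -0.1]
gripper_width: 0.042
```

```bash
python3 - <<'E'
from h import *
p=vision.grab_frame('wrist'); save(p,'w1.png'); np.save('w1.npy',{k:v for k,v in p.items() if k!='frame'},allow_pickle=True)
s=telemetry.read_state(); print(s['time'],s['tcp_pos'],s['eef_rot'][:,0],s['gripper_width'],s['joint_pos'])
E
```

```text
3.5833 [0.45452304 0.28220178 0.23186477] [0.99788001 0.06482396 0.00577338] 0.04164980155080505 [22.7688969   6.83473755 94.03323162 -0.35042774 78.9010257  19.11957594]
```

View pics/w1.png

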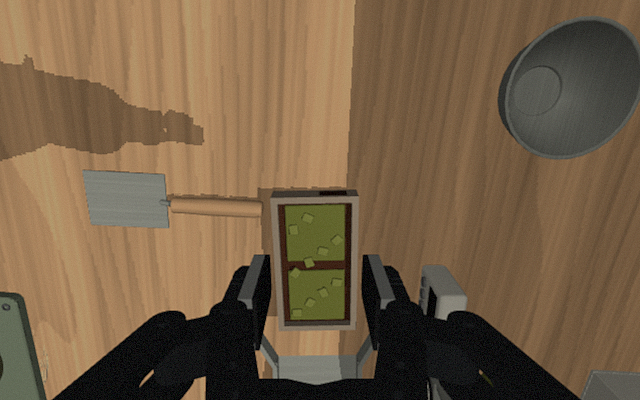

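```bash
python3 - <<'E'
from h import *
p=np.load('w1.npy',allow_pickle=True).item()
for u in [(274,201),(357,196),(355,328),(278,330)]: print(ray_z(p,*u,.026).round(4))
print('knife',ray_z(p,262,210,.01))
E
```

```text
[0.4085 0.2494 0.026 ]
[0.4959 0.2614 0.026 ]
[0.5121 0.0945 0.026 ]
[0.4192 0.0849 0.026 ]
knife [0.39385691 0.23233389 0.01      ]
```

Call:
arm_command(
  plan=[
    [-0.003,0.001,-0.04,0,0,1],
    [-0.007,0.001,-0.08,0,0,1.2],
    [-0.007,0.001,-0.12,0,0,1.2],
    [-0.007,0.001,-0.16,0,0,1.2],
    [-0.007,0.001,-0.19,0,0,1.2],
  ],
)

```text
time: 4.0
tcp_pos: [0.4457, 0.2825, 0.0388]
eef_rot: [[0.996, 0.086, 0.003], [0.086, -0.996, -0.005], [0.003, 0.005, -1.0]]
contact_force: [0.3, -0.7, -0.7]
gripper_width: 0.0419
```

```bash
python3 - <<'E'
from h import *
s=telemetry.read_state(); print(s['time'],s['tcp_pos'],s['eef_rot'],s['gripper_width'],s['contact_force'])
E
```

```text
4.0 [0.44573604 0.28248613 0.0388285 ] [[ 0.99628984  0.08600468  0.00312255]
 [ 0.08601973 -0.99628061 -0.00505403]
 [ 0.00267627  0.00530388 -0.99998235]] 0.041887618353541003 [ 0.33874718 -0.69482078 -0.67706339]
```

Call:
arm_command(
  plan=[
    [0,0,-0.015,0,0,0],
    [0,0,-0.028,0,0,0],
    [0.0007,-0.008,-0.028,0,0,0],
    [0.0014,-0.016,-0.028,0,0,0],
    [0.002,-0.024,-0.028,0,0,0],
  ],
)

```text
time: 4.42
tcp_pos: [0.4486, 0.2585, 0.0118]
eef_rot: [[0.996, 0.086, 0.005], [0.086, -0.996, -0.004], [0.004, 0.004, -1.0]]
contact_force: [-0.2, 1.2, -0.8]
gripper_width: 0.042
```

Call:
arm_command(
  plan=[
    [0.0007,-0.008,0,0,0,0],
    [0.0014,-0.016,0,0,0,0],
    [0.002,-0.024,0,0,0,0],
    [0.0027,-0.032,0,0,0,0],
    [0.0034,-0.04,0,0,0,0],
  ],
)

```text
time: 4.83
tcp_pos: [0.4535, 0.2187, 0.0132]
eef_rot: [[0.996, 0.086, 0.008], [0.086, -0.996, -0.002], [0.008, 0.002, -1.0]]
contact_force: [1.0, 5.7, 5.3]
gripper_width: 0.0421
```

```bash
cat > snap.py <<'E'
from h import *
import sys
from fit import T
n=sys.argv[1]; out=sys.argv[2]
p=vision.grab_frame(n); np.save(out+'.npy',{k:v for k,v in p.items() if k!='frame'},allow_pickle=True)
a=p['frame']
if len(sys.argv)>3:
    x0,y0,x1,y1=map(int,sys.argv[3].split(',')); a=a[y0:y1,x0:x1]; k=min(800/(x1-x0),600/(y1-y0)); a=cv2.resize(a,None,fx=k,fy=k,interpolation=cv2.INTER_CUBIC); print('scale',k)
cv2.imwrite('pics/'+out+'.png',cv2.cvtColor(a,cv2.COLOR_RGB2BGR))
s=telemetry.read_state(); t=s['tcp_pos']; q=[ 0.47319279,-0.05164163,0.08497324]
c,sn=np.cos(q[2]),np.sin(q[2]); d=t-np.array([q[0],q[1],0])
print(s['time'],t.round(4),'cooler',(c*d[0]+sn*d[1]).round(4),(-sn*d[0]+c*d[1]).round(4),'F',s['contact_force'].round(1),'w',round(s['gripper_width'],4),'z',s['eef_rot'][:,2].round(3),'yaw',np.degrees(np.arctan2(s['eef_rot'][1,0],s['eef_rot'][0,0])).round(2))
E
python3 snap.py wrist w2; python3 snap.py top t2 250,120,460,260
```

```text
4.8833 [0.4532 0.2169 0.0128] cooler 0.0029 0.2693 F [1.1 1.5 0.9] w 0.0415 z [ 0.007 -0.004 -1.   ] yaw 4.91
scale 3.8095238095238093
4.9333 [0.4527 0.2171 0.0124] cooler 0.0024 0.2695 F [-0.5  0.6 -0.4] w 0.0421 z [ 0.006 -0.005 -1.   ] yaw 4.89
```

View pics/w2.png

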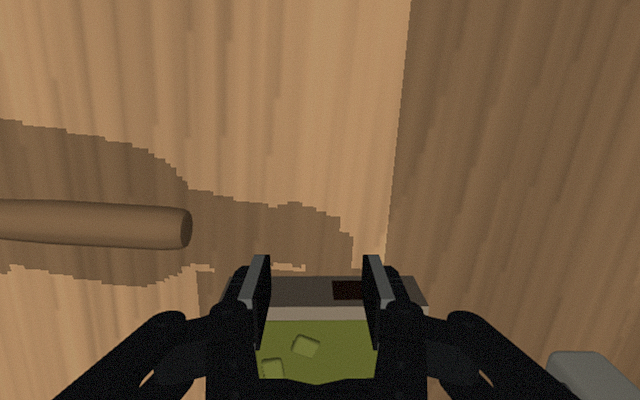

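View pics/t2.png

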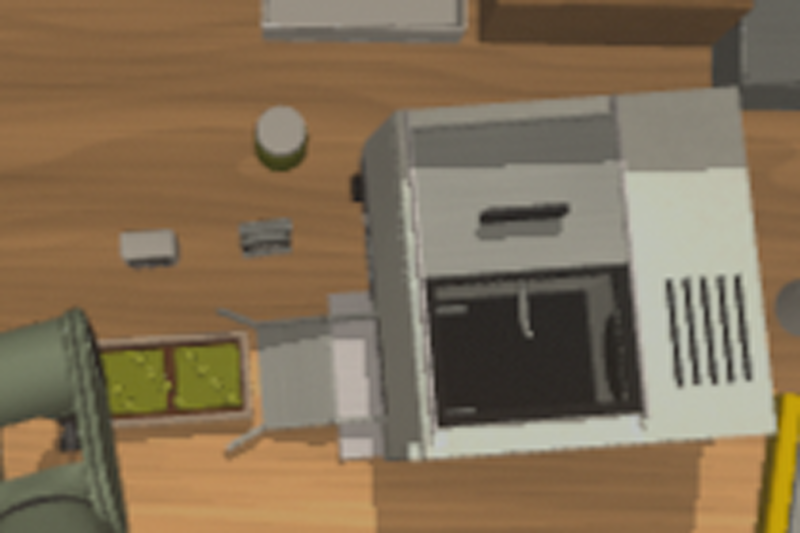

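Call:
arm_command(
  plan=[
    [0.0006,-0.009,0,0,0,0],
    [0.0013,-0.018,0,0,0,0],
    [0.002,-0.027,0,0,0,0],
    [0.0027,-0.036,0,0,0,0],
    [0.0034,-0.045,0,0,0,0],
  ],
)

```text
time: 5.35
tcp_pos: [0.456, 0.1713, 0.0123]
eef_rot: [[0.996, 0.085, 0.006], [0.085, -0.996, -0.004], [0.005, 0.005, -1.0]]
contact_force: [0.1, 3.9, 1.4]
gripper_width: 0.042
```

Call:
arm_command(
  plan=[
    [0.0006,-0.009,0,0,0,0],
    [0.0013,-0.018,0,0,0,0],
    [0.002,-0.027,0,0,0,0],
    [0.0027,-0.036,0,0,0,0],
    [0.0034,-0.045,0,0,0,0],
  ],
)

```text
time: 5.77
tcp_pos: [0.4592, 0.1252, 0.0122]
eef_rot: [[0.996, 0.085, 0.005], [0.085, -0.996, -0.005], [0.005, 0.005, -1.0]]
contact_force: [-0.2, 2.7, 0.8]
gripper_width: 0.0419
```

Call:
arm_command(
  plan=[
    [0.0006,-0.009,0,0,0,0],
    [0.0013,-0.018,0,0,0,0],
    [0.002,-0.027,0,0,0,0],
    [0.0027,-0.036,0,0,0,0],
    [0.0034,-0.045,0,0,0,0],
  ],
)

```text
time: 6.18
tcp_pos: [0.4624, 0.0793, 0.0121]
eef_rot: [[0.996, 0.085, 0.005], [0.085, -0.996, -0.005], [0.004, 0.005, -1.0]]
contact_force: [-0.2, 3.3, -0.2]
gripper_width: 0.0417
```

```bash
python3 snap.py top t3 250,120,460,260
```

```text
scale 3.8095238095238093
6.2333 [0.4627 0.0777 0.0121] cooler 0.0005 0.1298 F [-0.  -0.5 -0.1] w 0.0418 z [ 0.005 -0.006 -1.   ] yaw 4.86
```

View pics/t3.png

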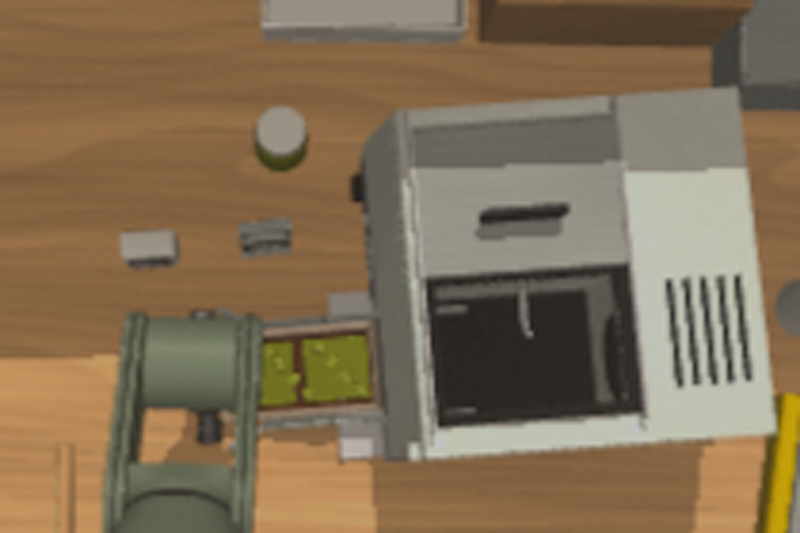

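Call:
arm_command(
  plan=[
    [0.0007,-0.009,0,0,0,0],
    [0.0014,-0.018,0,0,0,0],
    [0.002,-0.026,0.001,0,0,0],
    [0.0028,-0.034,0.003,0,0,0],
    [0.0036,-0.042,0.005,0,0,0],
  ],
)

```text
time: 6.65
tcp_pos: [0.4661, 0.0354, 0.0172]
eef_rot: [[0.996, 0.085, 0.004], [0.085, -0.996, -0.006], [0.004, 0.006, -1.0]]
contact_force: [-0.6, 5.7, 1.4]
gripper_width: 0.0419
```

Call:
arm_command(
  plan=[
    [0.0007,-0.008,0.002,0,0,0],
    [0.0014,-0.016,0.004,0,0,0],
    [0.002,-0.024,0.006,0,0,0],
    [0.0028,-0.032,0.008,0,0,0],
    [0.0036,-0.042,0.009,0,0,0],
  ],
)

```text
time: 7.07
tcp_pos: [0.4704, -0.0069, 0.0272]
eef_rot: [[0.996, 0.085, 0.006], [0.085, -0.996, -0.005], [0.005, 0.006, -1.0]]
contact_force: [0.1, 2.6, -1.0]
gripper_width: 0.0421
```

```bash
python3 snap.py wrist w4; python3 snap.py scene s4 205,115,405,265
```

```text
7.1167 [ 0.4709 -0.0092  0.0272] cooler 0.0013 0.0425 F [ 0.3 -1.1 -0.4] w 0.0418 z [ 0.006 -0.008 -1.   ] yaw 4.88
scale 4.0
7.1667 [ 0.4706 -0.0087  0.0269] cooler 0.0011 0.043 F [ 0.8 -0.9 -0.5] w 0.042 z [ 0.006 -0.008 -1.   ] yaw 4.81
```

View pics/w4.png

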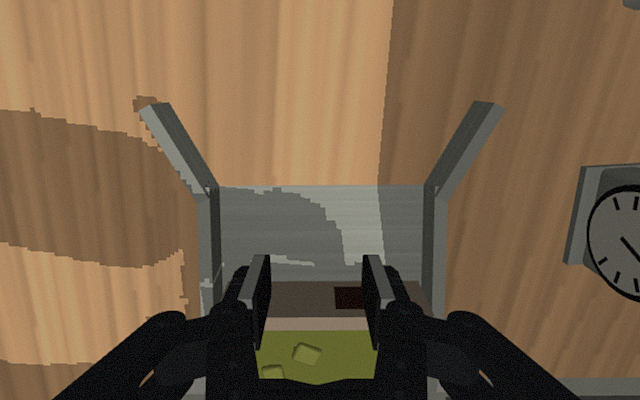

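View pics/s4.png

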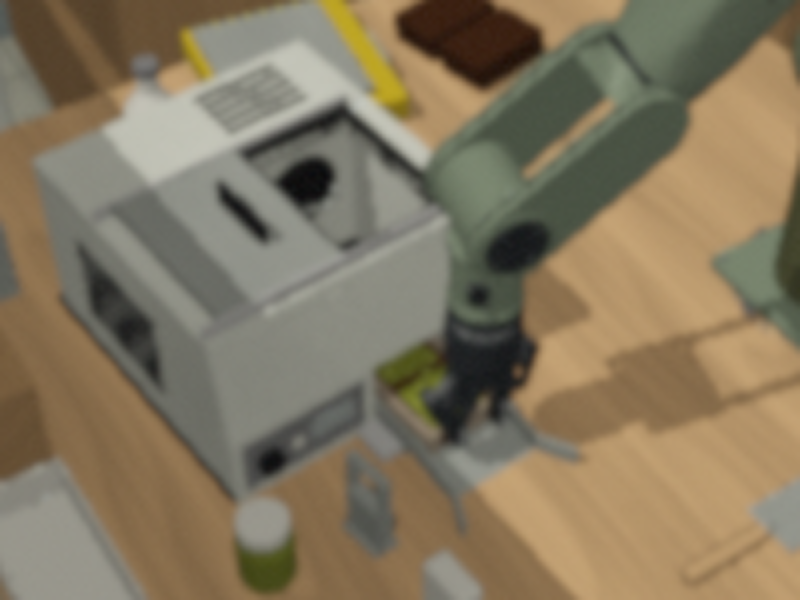

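Call:
arm_command(
  plan=[
    [0.0005,-0.007,0.001,0,0,0],
    [0.001,-0.014,0.002,0,0,0],
    [0.0015,-0.021,0.002,0,0,0],
    [0.002,-0.028,0.002,0,0,0],
    [0.0025,-0.035,0.002,0,0,0],
  ],
)

```text
time: 7.58
tcp_pos: [0.4728, -0.0443, 0.0286]
eef_rot: [[0.996, 0.084, 0.005], [0.084, -0.996, -0.008], [0.005, 0.008, -1.0]]
contact_force: [-0.5, 1.2, -1.3]
gripper_width: 0.0418
```

```bash
python3 snap.py wrist w5
```

```text
7.6333 [ 0.4733 -0.0456  0.0288] cooler 0.0007 0.006 F [ 0.2 -1.5  0.5] w 0.042 z [ 0.006 -0.009 -1.   ] yaw 4.79
```

View pics/w5.png

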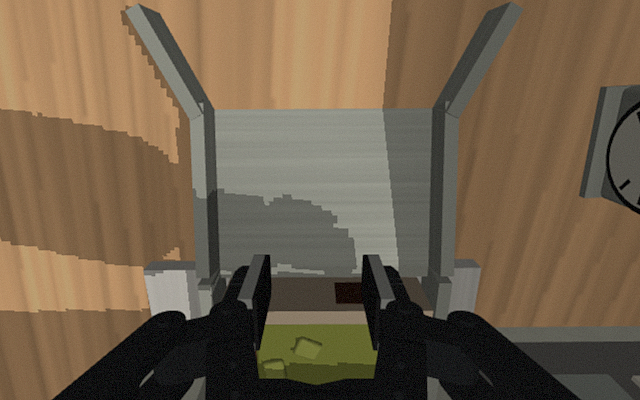

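Call:
arm_command(
  plan=[
    [0.0002,-0.002,0,0,0,0],
    [0.0004,-0.004,0,0,0,0],
    [0.0006,-0.006,0,0,0,0],
    [0.0007,-0.008,0,0,0,0],
    [0.0008,-0.009,0,0,0,0],
  ],
)

```text
time: 8.05
tcp_pos: [0.4742, -0.0545, 0.0289]
eef_rot: [[0.996, 0.084, 0.006], [0.084, -0.996, -0.009], [0.005, 0.01, -1.0]]
contact_force: [-1.7, 2.8, 0.7]
gripper_width: 0.0418
```

```bash
python3 snap.py wrist w6
```

```text
8.1 [ 0.4742 -0.0547  0.0289] cooler 0.0007 -0.0031 F [-0.1  2.7  0.5] w 0.0419 z [ 0.006 -0.009 -1.   ] yaw 4.79
```

View pics/w6.png

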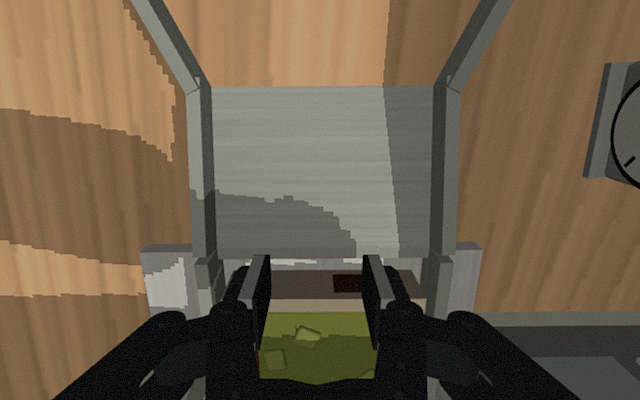

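Call:
arm_command(
  plan=[
    [-0.001,0.015,0,0,0,0],
    [-0.003,0.035,0.005,0,0,0],
    [-0.005,0.065,0.02,0,0,0],
    [-0.007,0.09,0.05,0,0,0],
    [-0.008,0.1,0.085,0,0,0],
  ],
)

```text
time: 8.52
tcp_pos: [0.4635, 0.0473, 0.1128]
eef_rot: [[0.996, 0.086, 0.001], [0.086, -0.996, -0.009], [-0.0, 0.009, -1.0]]
contact_force: [1.2, -1.0, 0.5]
gripper_width: 0.0418
```

```bash
python3 snap.py wrist w7
```

```text
8.5667 [0.4701 0.0476 0.1212] cooler 0.0053 0.0992 F [1.  1.6 4.2] w 0.0419 z [ 0.017 -0.01  -1.   ] yaw 5.0
```

View pics/w7.png

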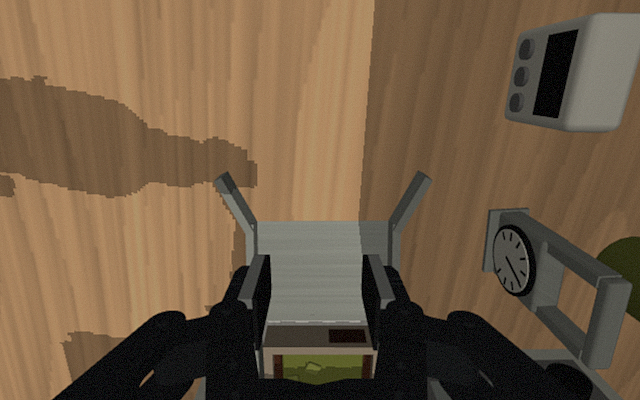

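```bash
python3 - <<'E'
from h import *
from fit import T
q=[ 0.47319279,-0.05164163,0.08497324]
for n in ['w6','w7']:
    p=np.load(n+'.npy',allow_pickle=True).item()
    for X in [(0,.075,0),(0,0,.018),(0,-.006,.018),(0,-.014,.036),(0,-.016,.036),(0,-.014,.044),(0.047,-.014,.036),(-.047,-.014,.036),(0.047,-.014,.044),(-.047,-.014,.044),(0,-.014,.018)]: print(n,X,proj(p,T(q,X)).round(1))
import cv2
a=cv2.imread('pics/w7.png')[290:400,220:420]; cv2.imwrite('pics/w7c.png',cv2.resize(a,None,fx=4,fy=4,interpolation=cv2.INTER_NEAREST))
E
```

```text
w6 (0, 0.075, 0) [312.9  93.2]
w6 (0, 0, 0.018) [313.5 253.2]
w6 (0, -0.006, 0.018) [313.5 264. ]
w6 (0, -0.014, 0.036) [313.6 299. ]
w6 (0, -0.016, 0.036) [313.6 302.7]
w6 (0, -0.014, 0.044) [313.6 309.9]
w6 (0.047, -0.014, 0.036) [416.  298.5]
w6 (-0.047, -0.014, 0.036) [210.8 299.5]
w6 (0.047, -0.014, 0.044) [421.2 309.3]
w6 (-0.047, -0.014, 0.044) [205.6 310.4]
w6 (0, -0.014, 0.018) [313.6 278. ]
w7 (0, 0.075, 0) [316.8 224.5]
w7 (0, 0, 0.018) [316.8 317.6]
w7 (0, -0.006, 0.018) [316.8 323.7]
w7 (0, -0.014, 0.036) [316.8 347.3]
w7 (0, -0.016, 0.036) [316.8 349.4]
w7 (0, -0.014, 0.044) [316.8 354.9]
w7 (0.047, -0.014, 0.036) [376.8 347.3]
w7 (-0.047, -0.014, 0.036) [256.8 347.3]
w7 (0.047, -0.014, 0.044) [378.6 354.9]
w7 (-0.047, -0.014, 0.044) [255.1 354.9]
w7 (0, -0.014, 0.018) [316.8 331.6]
```

View pics/w7c.png

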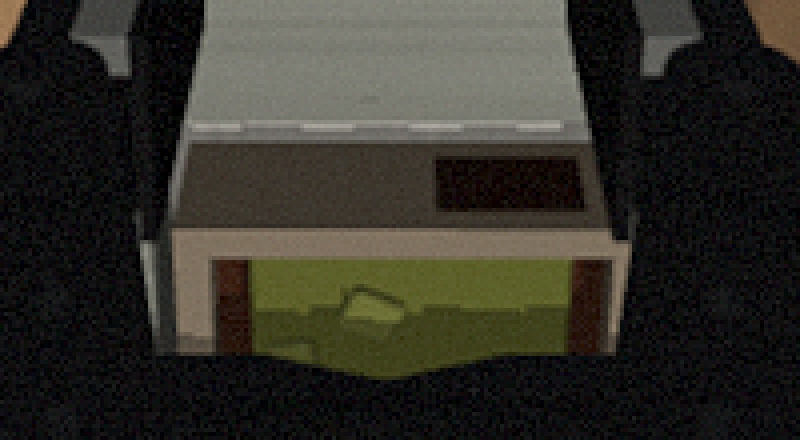

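Call:
arm_command(
  plan=[
    [0.0,0.0,0.035,0,0,7],
    [0.01,-0.005,0.07,0,0,14],
    [0.03,-0.01,0.1,0,0,21],
    [0.055,-0.015,0.125,0,0,28],
    [0.08,-0.02,0.13,0,0,35],
  ],
  gripper=0,
)

```text
time: 8.98
tcp_pos: [0.5544, 0.0265, 0.258]
eef_rot: [[0.762, 0.647, 0.032], [0.648, -0.762, -0.001], [0.023, 0.022, -0.999]]
contact_force: [1.1, -0.5, 1.3]
gripper_width: 0.0855
```

Call:
arm_command(
  plan=[
    [0.02,-0.002,0.0,0,0,7],
    [0.04,-0.005,0,0,0,14],
    [0.055,-0.008,0,0,0,21],
    [0.065,-0.008,0,0,0,28],
    [0.07,-0.008,0,0,0,35],
  ],
)

```text
time: 9.4
tcp_pos: [0.626, 0.0172, 0.2577]
eef_rot: [[0.247, 0.969, 0.028], [0.969, -0.248, 0.016], [0.022, 0.023, -0.999]]
contact_force: [-0.7, -1.2, -0.5]
gripper_width: 0.0857
```

Call:
arm_command(
  plan=[
    [0.0,0,0.0,0,0,7],
    [0.0,0,0,0,0,14],
    [0,0,0,0,0,20],
    [0,0,0,0,0,20],
    [0,0,0,0,0,20],
  ],
)

```text
time: 9.82
tcp_pos: [0.6263, 0.0165, 0.2575]
eef_rot: [[-0.096, 0.995, 0.021], [0.995, 0.095, 0.023], [0.021, 0.023, -1.0]]
contact_force: [-0.1, 0.1, -0.1]
gripper_width: 0.0854
```

```bash
python3 snap.py wrist w8
```

```text
9.8667 [0.6262 0.0167 0.2576] cooler 0.1582 0.0551 F [0.7 0.  0.7] w 0.0852 z [ 0.021  0.024 -0.999] yaw 95.52
```

View pics/w8.png

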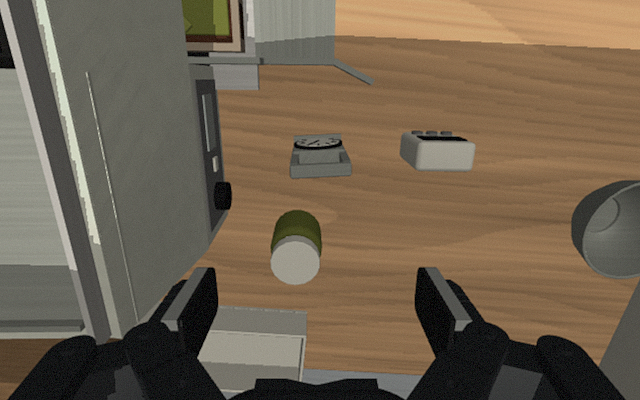

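```bash
python3 - <<'E'
import cv2
a=cv2.imread('pics/w8.png')[120:195,270:370]; cv2.imwrite('pics/w8c.png',cv2.resize(a,None,fx=8,fy=8,interpolation=cv2.INTER_NEAREST))
E
```

View pics/w8c.png

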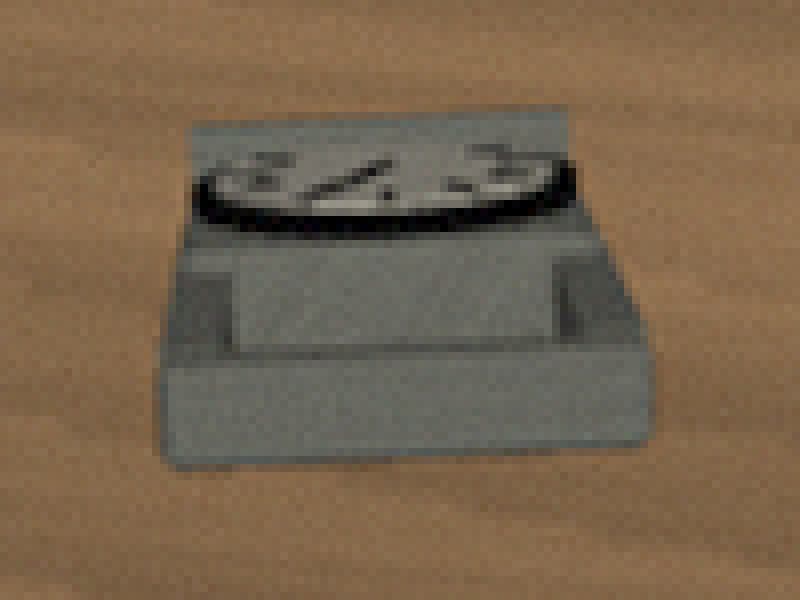

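```bash
python3 - <<'E'
from h import *
p=np.load('w8.npy',allow_pickle=True).item()
R=[ray_z(p,u/8+270,v/8+120,.108) for u,v in [(163,368),(645,348),(650,440),(170,465)]]
print(np.array(R).round(4)); R=np.array(R); print(R.mean(0), np.linalg.norm(R[0]-R[1]),np.linalg.norm(R[1]-R[2]))
for a,b in [(0,1),(3,2)]: d=R[b]-R[a]; print(np.degrees(np.arctan2(-d[0],d[1])))
d=[ray_z(p,u/8+270,v/8+120,0) for u,v in [(190,125),(568,107)]];print(d,np.degrees(np.arctan2(-(d[1]-d[0])[0],(d[1]-d[0])[1])))
E
```

```text
[[ 0.6164 -0.0028  0.108 ]
 [ 0.6095  0.0487  0.108 ]
 [ 0.6197  0.0506  0.108 ]
 [ 0.6272 -0.0013  0.108 ]]
[0.61819769 0.02379109 0.108     ] 0.05198211209962199 0.01031153557373052
7.596736455527385
8.206016902080707
[array([ 0.60785639, -0.004592  ,  0.        ]), array([0.60031343, 0.04914353, 0.        ])] 7.990508675907892
```

Call:
arm_command(
  plan=[
    [-0.004,0.0035,-0.02,-0.7,0.6,1.2],
    [-0.008,0.007,-0.04,-1.4,1.2,2.4],
    [-0.008,0.007,-0.07,-1.4,1.2,2.4],
    [-0.008,0.007,-0.1,-1.4,1.2,2.4],
    [-0.008,0.007,-0.1,-1.4,1.2,2.4],
  ],
)

```text
time: 10.28
tcp_pos: [0.613, 0.0242, 0.1504]
eef_rot: [[-0.136, 0.991, -0.014], [0.991, 0.136, 0.0], [0.002, -0.013, -1.0]]
contact_force: [-1.7, -0.1, -2.0]
gripper_width: 0.0851
```

```bash
python3 snap.py wrist w9
```

```text
10.3333 [0.6149 0.024  0.1535] cooler 0.1476 0.0633 F [-0.  -0.6  0.2] w 0.0855 z [-0.009  0.    -1.   ] yaw 97.84
```

View pics/w9.png

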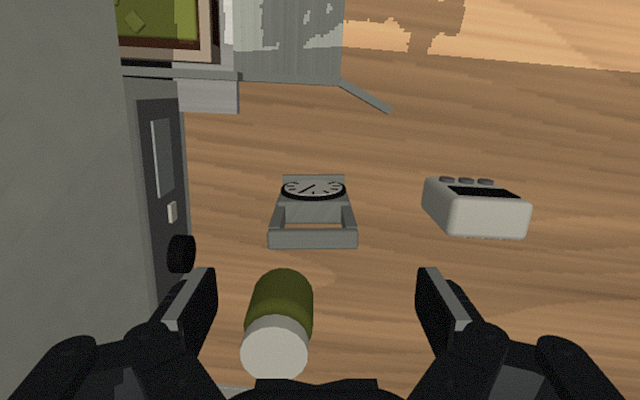

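```bash
python3 - <<'E'
from h import *
p=np.load('w9.npy',allow_pickle=True).item()
R=np.array([ray_z(p,u,v,.108) for u,v in [(267.5,231.5),(356,231),(357,247.5),(269,249)]])
print(R.round(4),R.mean(0)); 
for a,b in [(0,1),(3,2)]: d=R[b]-R[a]; print(np.degrees(np.arctan2(-d[0],d[1])))
s=telemetry.read_state(); print(s['tcp_pos'],s['eef_rot'])
E
```

```text
[[ 0.616  -0.0035  0.108 ]
 [ 0.6088  0.0476  0.108 ]
 [ 0.6191  0.05    0.108 ]
 [ 0.6271 -0.0016  0.108 ]] [0.61775967 0.02311094 0.108     ]
8.059783543910195
8.769016578315156
[0.61486553 0.02399495 0.15354067] [[-1.36373689e-01  9.90614714e-01 -9.20354627e-03]
 [ 9.90656565e-01  1.36380219e-01  8.26603481e-05]
 [ 1.33706621e-03 -9.10628084e-03 -9.99957643e-01]]
```

Call:
arm_command(
  plan=[
    [0.003,-0.001,-0.02,0,-0.4,0.2],
    [0.003,-0.001,-0.045,0,-0.4,0.2],
    [0.003,-0.001,-0.07,0,-0.4,0.2],
    [0.003,-0.001,-0.082,0,-0.4,0.2],
    [0.003,-0.001,-0.082,0,-0.4,0.2],
  ],
)

```text
time: 10.75
tcp_pos: [0.6165, 0.023, 0.0699]
eef_rot: [[-0.139, 0.99, -0.006], [0.99, 0.139, 0.0], [0.001, -0.006, -1.0]]
contact_force: [-0.8, 0.1, -0.0]
gripper_width: 0.0856
```

Call:
arm_command(
  plan=[
    [0,0,0,0,0,0],
    [0,0,0,0,0,0],
    [0,0,0,0,0,0],
    [0,0,0,0,0,0],
    [0,0,0,0,0,0],
  ],
  gripper=140,
  force=40,
)

```text
time: 11.17
tcp_pos: [0.6186, 0.0228, 0.0725]
eef_rot: [[-0.139, 0.99, -0.001], [0.99, 0.139, -0.0], [-0.0, -0.001, -1.0]]
contact_force: [0.4, 0.7, 5.4]
gripper_width: 0.0534
```

```bash
python3 snap.py wrist w10
```

```text
11.2167 [0.6186 0.0228 0.0726] cooler 0.1512 0.0618 F [0.8 0.3 6.4] w 0.0533 z [-0.001 -0.    -1.   ] yaw 97.99
```

View pics/w10.png

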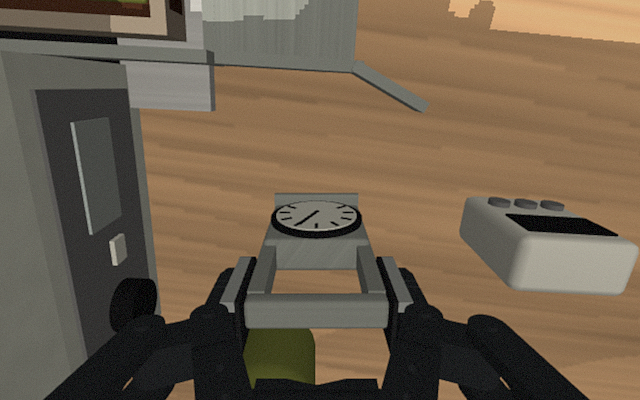

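Call:
arm_command(
  plan=[
    [0,0,0.015,0,0,0],
    [0,0,0.045,0,0,0],
    [0,0,0.085,0,0,0],
    [0,0,0.125,0,0,0],
    [0,0,0.165,0,0,0],
  ],
)

```text
time: 11.63
tcp_pos: [0.6176, 0.0229, 0.2386]
eef_rot: [[-0.139, 0.99, -0.003], [0.99, 0.139, -0.0], [0.0, -0.003, -1.0]]
contact_force: [1.9, 0.4, -1.6]
gripper_width: 0.0532
```

Call:
arm_command(
  plan=[
    [0,0,0.04,0,0,0],
    [0,0,0.08,0,0,0],
    [-0.004,-0.02,0.105,0,0,-1],
    [-0.008,-0.05,0.11,0,0,-2],
    [-0.012,-0.085,0.11,0,0,-3],
  ],
)

```text
time: 12.05
tcp_pos: [0.6068, -0.0616, 0.3532]
eef_rot: [[-0.09, 0.996, 0.004], [0.996, 0.09, -0.001], [-0.002, 0.004, -1.0]]
contact_force: [0.4, 0.0, -0.8]
gripper_width: 0.0531
```

Call:
arm_command(
  plan=[
    [-0.006,-0.038,0.0,0,0,0],
    [-0.012,-0.076,0.0,0,0,0],
    [-0.018,-0.114,0,0,0,0],
    [-0.024,-0.145,0,0,0,0],
    [-0.028,-0.161,0,0,0,0],
  ],
)

```text
time: 12.47
tcp_pos: [0.5772, -0.2265, 0.3525]
eef_rot: [[-0.086, 0.996, 0.003], [0.996, 0.086, -0.002], [-0.003, 0.003, -1.0]]
contact_force: [0.0, 0.8, -1.8]
gripper_width: 0.0533
```

```bash
python3 snap.py wrist w11
```

```text
12.5167 [ 0.5767 -0.2285  0.3523] cooler 0.0881 -0.185 F [-0.2 -2.1 -2.5] w 0.0533 z [ 0.002 -0.004 -1.   ] yaw 94.79
```

View pics/w11.png

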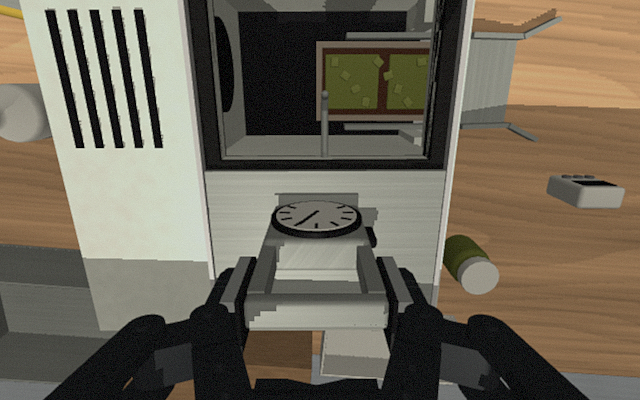

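```bash
python3 - <<'E'
import cv2
from h import *
a=cv2.imread('pics/w11.png')[75:180,265:385]; cv2.imwrite('pics/w11c.png',cv2.resize(a,None,fx=6,fy=5.7,interpolation=cv2.INTER_NEAREST))
a=cv2.imread('pics/w11.png')[0:190,190:470]; cv2.imwrite('pics/w11d.png',cv2.resize(a,None,fx=2.8,fy=2.8,interpolation=cv2.INTER_NEAREST))
E
```

```text
(no output)
```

View pics/w11c.png

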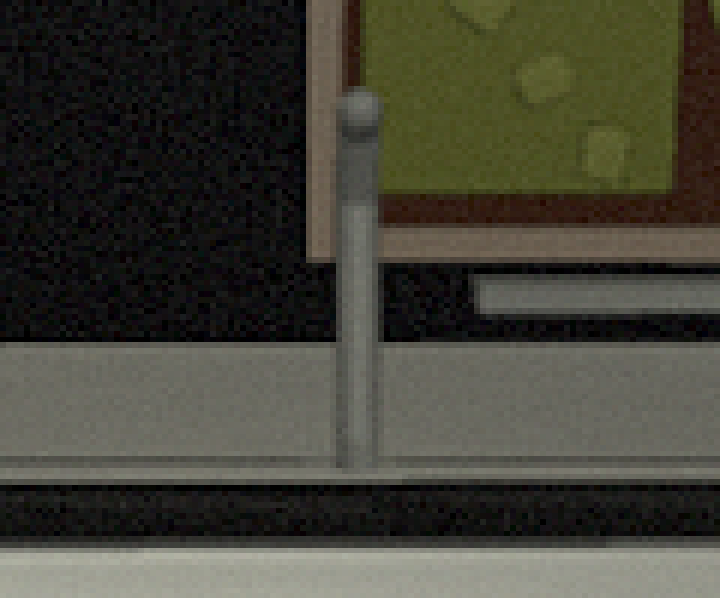

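View pics/w11d.png

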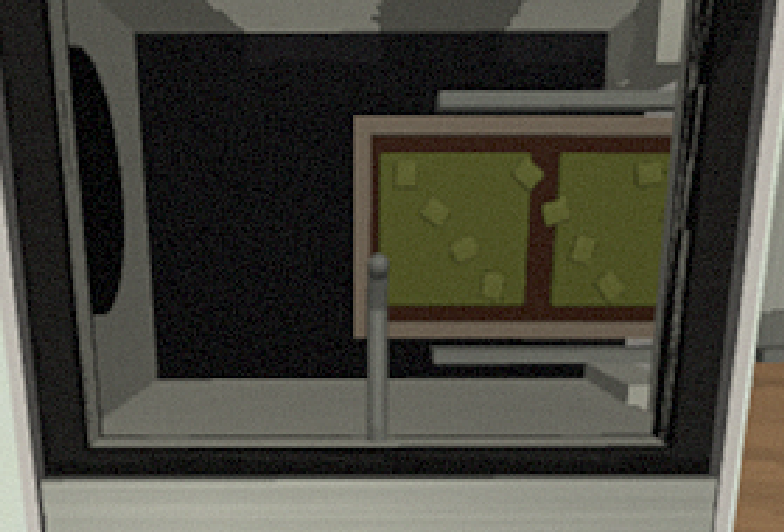

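```bash
python3 - <<'E'
from h import *
q=[ 0.47319279,-0.05164163,0.08497324]
def C(X):
    c,s=np.cos(q[2]),np.sin(q[2]); d=X[:2]-np.array(q[:2]); return np.round([X[0],X[1],c*d[0]+s*d[1],-s*d[0]+c*d[1]],4)
p=np.load('w11.npy',allow_pickle=True).item()
print('tip',C(ray_z(p,324.8,95.2,.210)))
print('root',C(ray_z(p,324.6,156,.207)))
for u in [(222.1,160),(427,160)]: print('inner',C(ray_z(p,*u,.22)))
for u in [(206,169.6),(445.4,169.6)]: print('outer/lid',C(ray_z(p,*u,.221)))
from fit import T
for X in [(.06,-.265,.22),(.06,-.095,.22),(.072,-.277,.22),(.072,-.083,.22)]: print(X,proj(p,T(q,X)).round(1))
P=proj
for n in ['hook','hook_seat']:
    pass
E
```

```text
tip [ 0.5036 -0.2257  0.0156 -0.176 ]
root [ 0.5526 -0.2212  0.0647 -0.1757]
inner [ 0.5604 -0.304   0.0655 -0.2589]
inner [ 0.5462 -0.139   0.0653 -0.0932]
outer/lid [ 0.5692 -0.3168  0.0732 -0.2724]
outer/lid [ 0.5526 -0.123   0.073  -0.0778]
(0.06, -0.265, 0.22) [213.9 153.3]
(0.06, -0.095, 0.22) [425.5 153.5]
(0.072, -0.277, 0.22) [200.6 167.9]
(0.072, -0.083, 0.22) [438.7 168.1]
```

Call:
arm_command(
  plan=[
    [-0.03,0.0,-0.0,0,0,0],
    [-0.065,0,0,0,0,0],
    [-0.095,0,0,0,0,0],
    [-0.102,0,0,0,0,0],
    [-0.102,0,0,0,0,0],
  ],
)

```text
time: 12.93
tcp_pos: [0.473, -0.2282, 0.3525]
eef_rot: [[-0.082, 0.997, 0.002], [0.997, 0.082, -0.004], [-0.004, 0.002, -1.0]]
contact_force: [1.5, -0.1, -0.9]
gripper_width: 0.0532
```

```bash
python3 snap.py wrist w12; python3 snap.py top t12 250,120,460,260
```

```text
12.9833 [ 0.4744 -0.2283  0.3526] cooler -0.0138 -0.1761 F [ 0.4  0.2 -1.5] w 0.0536 z [ 0.003 -0.004 -1.   ] yaw 94.75
scale 3.8095238095238093
13.0333 [ 0.4752 -0.2283  0.3526] cooler -0.013 -0.1762 F [ 0.4 -0.1 -1.5] w 0.0536 z [ 0.003 -0.004 -1.   ] yaw 94.79
```

View pics/w12.png

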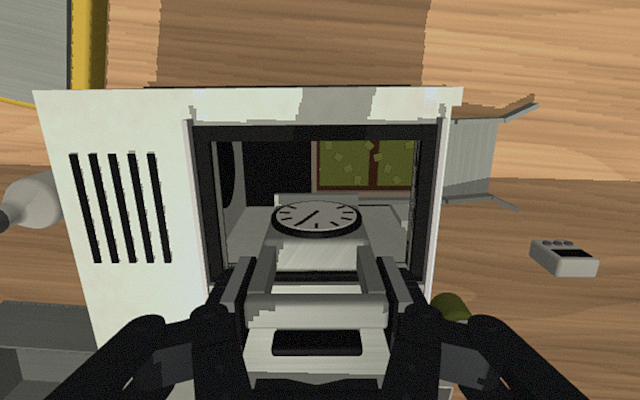

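View pics/t12.png

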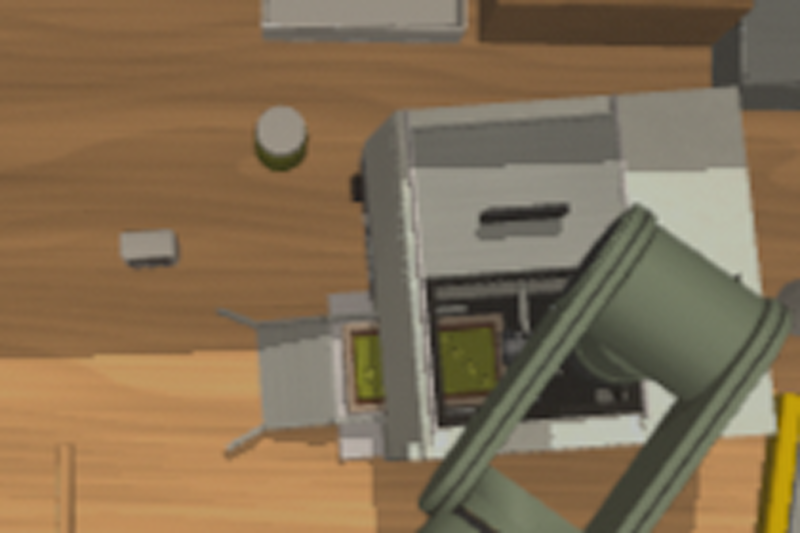

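```bash
python3 - <<'E'
from h import *
q=[ 0.47319279,-0.05164163,0.08497324]
def C(X):
    c,s=np.cos(q[2]),np.sin(q[2]); d=X[:2]-np.array(q[:2]); return np.round([X[0],X[1],c*d[0]+s*d[1],-s*d[0]+c*d[1]],4)
p=np.load('w12.npy',allow_pickle=True).item()
for u in [(212,140.5),(420,140.5),(190,124),(439,124)]: print('frame -x',C(ray_z(p,*u,.22)))
t=np.array([.4744,-.2283,.3526])
for u in [(247,299),(387,296),(387,325),(248,330)]: print('bar',C(ray_z(p,*u,.388)))
print(proj(p,t+[0,0,.0354]),proj(p,t))
import cv2
a=cv2.imread('pics/w12.png')[100:350,180:460]; cv2.imwrite('pics/w12c.png',cv2.resize(a,None,fx=2.4,fy=2.4,interpolation=cv2.INTER_NEAREST))
E
```

```text
frame -x [ 0.4407 -0.3138 -0.0546 -0.2584]
frame -x [ 0.4271 -0.1491 -0.0542 -0.0932]
frame -x [ 0.4292 -0.3308 -0.0676 -0.2744]
frame -x [ 0.4132 -0.1366 -0.067  -0.0796]
bar [ 0.4675 -0.2534 -0.0228 -0.2005]
bar [ 0.462  -0.203  -0.024  -0.1498]
bar [ 0.4745 -0.2011 -0.0114 -0.1491]
bar [ 0.4811 -0.2528 -0.0092 -0.2011]
[314.41091106 319.65979329] [314.91106536 270.93084199]
```

View pics/w12c.png

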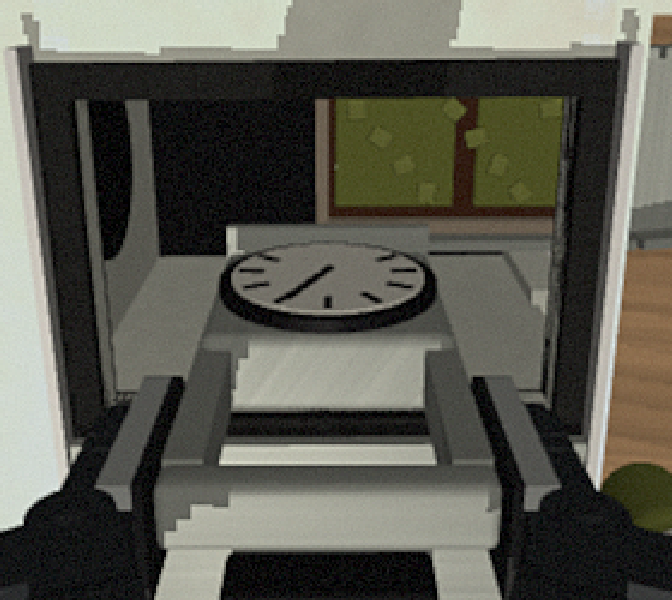

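Call:
arm_command(
  plan=[
    [-0.002,0.0,-0.03,0,0,0],
    [-0.002,0,-0.065,0,0,0],
    [-0.002,0,-0.1,0,0,0],
    [-0.002,0,-0.13,0,0,0],
    [-0.002,0,-0.15,0,0,0],
  ],
)

```text
time: 13.45
tcp_pos: [0.4728, -0.2269, 0.1986]
eef_rot: [[-0.085, 0.996, -0.001], [0.996, 0.085, -0.001], [-0.001, -0.001, -1.0]]
contact_force: [0.3, 0.2, -0.8]
gripper_width: 0.0534
```

```bash
python3 snap.py wrist w13; python3 snap.py scene s13 205,115,405,265
```

```text
13.5 [ 0.4708 -0.2255  0.1949] cooler -0.0171 -0.1731 F [-1.5  0.3 -4. ] w 0.0534 z [-0.006  0.003 -1.   ] yaw 94.85
scale 4.0
13.55 [ 0.4714 -0.226   0.1975] cooler -0.0166 -0.1736 F [-0.  -0.5 -1.6] w 0.0535 z [-0.005  0.002 -1.   ] yaw 94.85
```

View pics/w13.png

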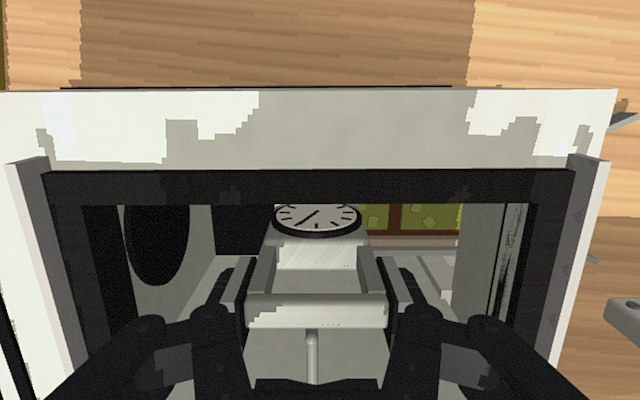

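View pics/s13.png

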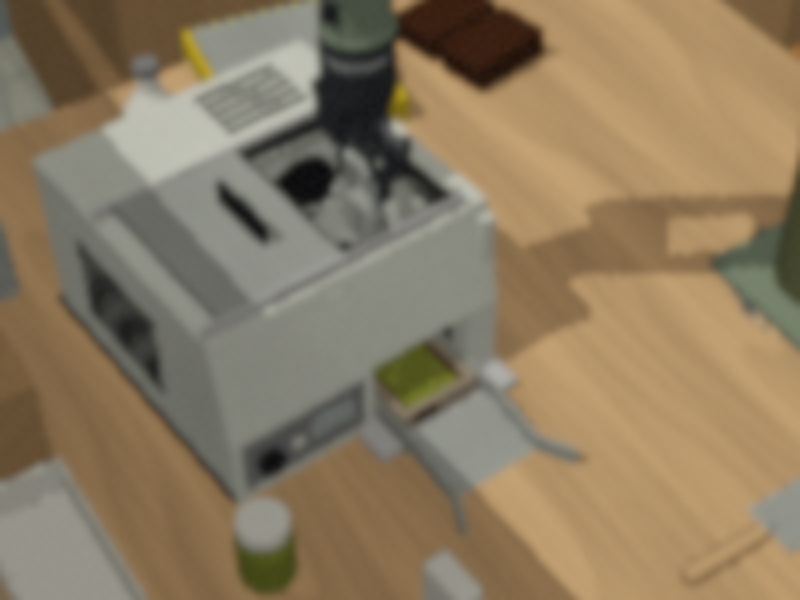

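Call:
arm_command(
  plan=[
    [0.008,-0.001,0,0.1,-0.2,0],
    [0.019,-0.0005,0,0.1,-0.3,0],
    [0.03,0,0,0.1,-0.3,0],
    [0.041,0.001,0,0.1,-0.3,0],
    [0.049,0.0017,0,0.1,-0.3,0],
  ],
)

```text
time: 13.97
tcp_pos: [0.5233, -0.2247, 0.1993]
eef_rot: [[-0.085, 0.996, 0.004], [0.996, 0.085, 0.002], [0.002, 0.004, -1.0]]
contact_force: [0.6, -0.3, -1.3]
gripper_width: 0.0535
```

```bash
python3 snap.py wrist w14
```

```text
14.0167 [ 0.5241 -0.2245  0.199 ] cooler 0.036 -0.1766 F [ 1.2  0.1 -0.3] w 0.0533 z [ 0.005  0.002 -1.   ] yaw 94.91
```

View pics/w14.png

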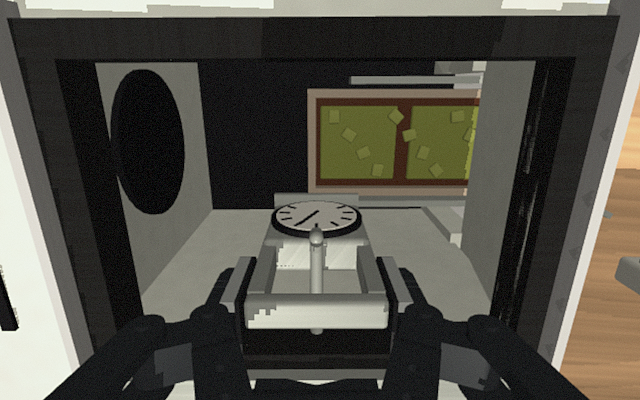

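Call:
arm_command(
  plan=[
    [-0.001,0,-0.006,0,-0.3,0],
    [-0.002,0,-0.012,0,-0.3,0],
    [-0.002,0,-0.018,0,-0.3,0],
    [-0.002,0,-0.022,0,-0.3,0],
    [-0.002,0,-0.024,0,-0.3,0],
  ],
)

```text
time: 14.43
tcp_pos: [0.5208, -0.2241, 0.1735]
eef_rot: [[-0.085, 0.996, 0.008], [0.996, 0.085, 0.004], [0.003, 0.008, -1.0]]
contact_force: [-0.7, -0.2, -1.4]
gripper_width: 0.0536
```

```bash
python3 snap.py wrist w15
```

```text
14.4833 [ 0.5209 -0.2241  0.1735] cooler 0.0329 -0.1759 F [-0.1  0.4 -1.7] w 0.0532 z [ 0.008  0.003 -1.   ] yaw 94.89
```

View pics/w15.png

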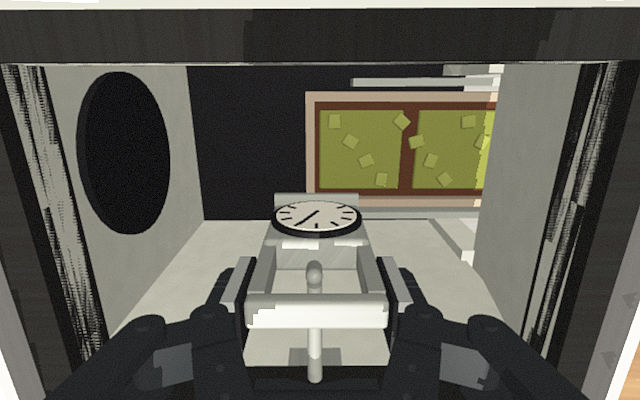

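Call:
arm_command(
  plan=[
    [0,0,-0.0015,-0.2,0.4,0],
    [0,0,-0.003,-0.2,0.4,0],
    [0,0,-0.0045,-0.2,0.4,0],
    [0,0,-0.005,-0.2,0.4,0],
    [0,0,-0.005,-0.2,0.4,0],
  ],
)

```text
time: 14.9
tcp_pos: [0.5213, -0.2246, 0.1716]
eef_rot: [[-0.085, 0.996, 0.002], [0.996, 0.085, -0.002], [-0.002, 0.002, -1.0]]
contact_force: [-5.3, 2.1, 11.2]
gripper_width: 0.0535
```

```bash
python3 snap.py wrist w16
```

```text
14.95 [ 0.5213 -0.2246  0.1716] cooler 0.0333 -0.1764 F [-6.3  1.8 11.1] w 0.0534 z [ 0.002 -0.002 -1.   ] yaw 94.9
```

View pics/w16.png

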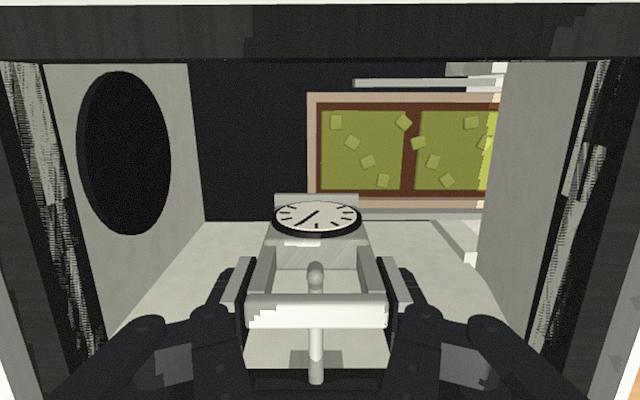

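Call:
arm_command(
  plan=[
    [-0.001,0,0.001,0,0,0],
    [-0.002,0,0.001,0,0,0],
    [-0.003,0,0.0005,0,0,0],
    [-0.004,0,0,0,0,0],
    [-0.004,0,-0.0005,0,0,0],
  ],
)

```text
time: 15.37
tcp_pos: [0.5178, -0.2248, 0.1715]
eef_rot: [[-0.085, 0.996, 0.003], [0.996, 0.085, -0.002], [-0.002, 0.003, -1.0]]
contact_force: [1.1, 1.0, 2.5]
gripper_width: 0.0536
```

```bash
python3 snap.py wrist w17
```

```text
15.4167 [ 0.5178 -0.2248  0.1715] cooler 0.0298 -0.1763 F [0.9 0.6 1.3] w 0.0533 z [ 0.003 -0.002 -1.   ] yaw 94.89
```

Call:
arm_command(
  plan=[
    [0,0,-0.001,0,0,0],
    [0,0,-0.002,0,0,0],
    [0,0,-0.002,0,0,0],
    [0,0,-0.002,0,0,0],
    [0,0,-0.002,0,0,0],
  ],
)

```text
time: 15.83
tcp_pos: [0.518, -0.2248, 0.1711]
eef_rot: [[-0.085, 0.996, 0.004], [0.996, 0.085, -0.002], [-0.003, 0.003, -1.0]]
contact_force: [-2.2, 2.1, 8.6]
gripper_width: 0.0533
```

```bash
python3 snap.py wrist w18
```

```text
15.8833 [ 0.518  -0.2248  0.1711] cooler 0.03 -0.1764 F [-2.9  2.2  8.3] w 0.0536 z [ 0.004 -0.002 -1.   ] yaw 94.9
```

View pics/w18.png

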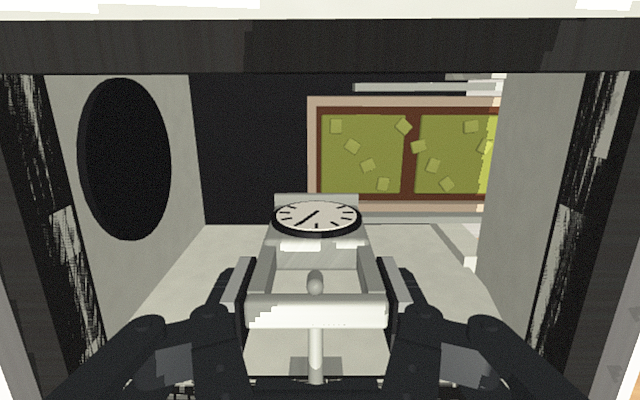

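Call:
arm_command(
  plan=[
    [0,0,0.0006,0,0,0],
    [0,0,0.0006,0,0,0],
    [0,0,0.0006,0,0,0],
    [0,0,0.0006,0,0,0],
    [0,0,0.0006,0,0,0],
  ],
)

```text
time: 16.3
tcp_pos: [0.518, -0.2249, 0.1716]
eef_rot: [[-0.085, 0.996, 0.003], [0.996, 0.085, -0.002], [-0.003, 0.003, -1.0]]
contact_force: [-0.4, 1.3, 2.3]
gripper_width: 0.0536
```

Call:
arm_command(
  plan=[
    [0,0,0,0,0,0],
    [0,0,0,0,0,0],
    [0,0,0,0,0,0],
    [0,0,0,0,0,0],
    [0,0,0,0,0,0],
  ],
  gripper=35,
)

```text
time: 16.72
tcp_pos: [0.5179, -0.2248, 0.1714]
eef_rot: [[-0.085, 0.996, 0.003], [0.996, 0.085, -0.002], [-0.002, 0.003, -1.0]]
contact_force: [0.4, 0.2, -0.1]
gripper_width: 0.0737
```

```bash
python3 snap.py wrist w19
```

```text
16.7667 [ 0.5179 -0.2248  0.1714] cooler 0.0299 -0.1764 F [-0.5  0.4 -0.1] w 0.0737 z [ 0.003 -0.002 -1.   ] yaw 94.9
```

View pics/w19.png

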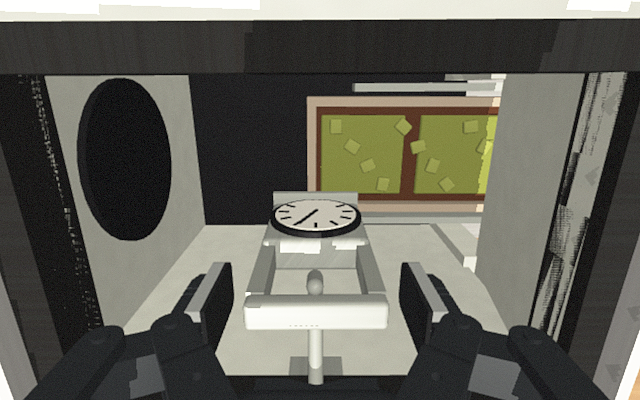

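Call:
arm_command(
  plan=[
    [0,0,0.02,0,0,0],
    [0,0,0.05,0,0,0],
    [0,0,0.085,0,0,0],
    [0,0,0.12,0,0,0],
    [0.02,0.0015,0.14,0,0,0],
  ],
)

```text
time: 17.18
tcp_pos: [0.5374, -0.2244, 0.3166]
eef_rot: [[-0.084, 0.996, 0.007], [0.996, 0.084, -0.006], [-0.006, 0.006, -1.0]]
contact_force: [1.4, -0.6, 1.4]
gripper_width: 0.0737
```

Call:
arm_command(
  plan=[
    [0.035,0.002,0,0,0,0],
    [0.07,0.005,0,0,0,0],
    [0.1,0.008,0,0,0,0],
    [0.105,0.009,0,0,0,0],
    [0.105,0.009,0,0,0,0],
  ],
  gripper=255,
)

```text
time: 17.6
tcp_pos: [0.6435, -0.2147, 0.315]
eef_rot: [[-0.085, 0.996, 0.005], [0.996, 0.085, -0.005], [-0.005, 0.005, -1.0]]
contact_force: [-0.7, 0.2, 0.4]
gripper_width: 0.0128
```

```bash
python3 snap.py wrist w20;  python3 snap.py top t20 250,120,460,260
```

```text
17.65 [ 0.6423 -0.2151  0.3155] cooler 0.1546 -0.1772 F [-0.9  0.1 -0.9] w 0.0053 z [ 0.005 -0.005 -1.   ] yaw 94.85
scale 3.8095238095238093
17.7 [ 0.6417 -0.2153  0.316 ] cooler 0.154 -0.1774 F [-0.   0.5  0.7] w 0.0001 z [ 0.005 -0.006 -1.   ] yaw 94.81
```

View pics/w20.png

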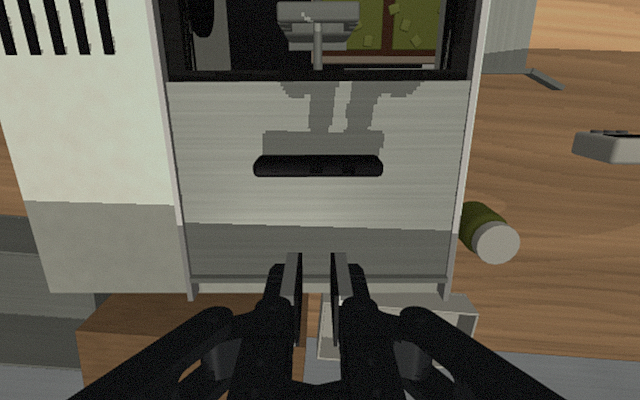

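View pics/t20.png

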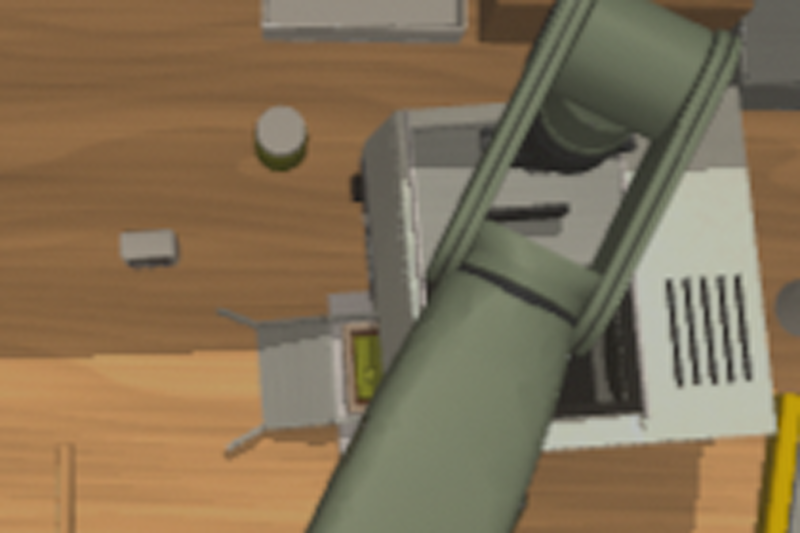

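```bash
python3 - <<'E'
from h import *
p=np.load('w20.npy',allow_pickle=True).item()
for u in [(318,157),(318,166),(318,171),(318,177)]: print(ray_z(p,*u,.253),ray_z(p,*u,.227))
E
```

```text
[ 0.60353959 -0.21685923  0.253     ] [ 0.60881616 -0.21634532  0.227     ]
[ 0.60902989 -0.21637965  0.253     ] [ 0.61500367 -0.21580484  0.227     ]
[ 0.61212084 -0.21610966  0.253     ] [ 0.61848713 -0.21550056  0.227     ]
[ 0.61586917 -0.21578224  0.253     ] [ 0.62271144 -0.21513157  0.227     ]
```

Call:
arm_command(
  plan=[
    [0.002,0,-0.02,0.3,0.3,0],
    [0.002,0,-0.04,0.3,0.3,0],
    [0.002,0,-0.06,0.3,0.3,0],
    [0.002,0,-0.074,0.3,0.3,0],
    [0.002,0,-0.077,0.3,0.3,0],
  ],
)

```text
time: 18.12
tcp_pos: [0.6405, -0.2149, 0.2356]
eef_rot: [[-0.083, 0.997, -0.006], [0.997, 0.083, 0.002], [0.003, -0.006, -1.0]]
contact_force: [-0.9, 0.6, -1.1]
gripper_width: 0.0002
```

```bash
python3 snap.py wrist w21
```

```text
18.1667 [ 0.6411 -0.2151  0.2366] cooler 0.1535 -0.1771 F [ 0.7  0.6 -0.4] w 0.0001 z [-0.005  0.002 -1.   ] yaw 94.75
```

View pics/w21.png

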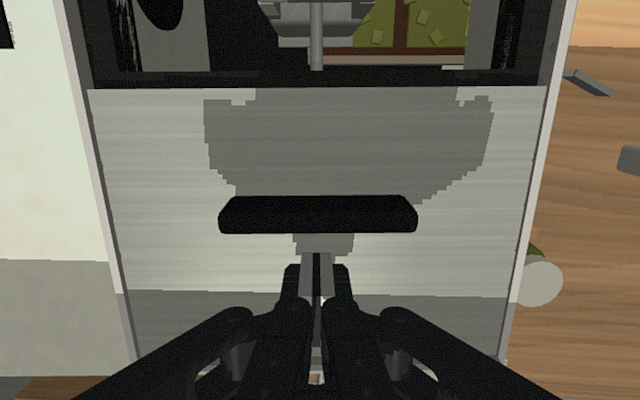

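Call:
arm_command(
  plan=[
    [-0.007,-0.0006,0.0,0,0,0],
    [-0.016,-0.0013,0,0,0,0],
    [-0.026,-0.0022,0,0,0,0],
    [-0.036,-0.003,0,0,0,0],
    [-0.046,-0.0039,0,0,0,0],
  ],
)

```text
time: 18.58
tcp_pos: [0.5952, -0.2194, 0.2384]
eef_rot: [[-0.083, 0.997, -0.001], [0.997, 0.083, 0.0], [0.0, -0.001, -1.0]]
contact_force: [3.2, -0.5, -2.4]
gripper_width: 0.0002
```

Call:
arm_command(
  plan=[
    [-0.01,-0.0008,0.0,0,0,0],
    [-0.02,-0.0017,0,0,0,0],
    [-0.03,-0.0025,0,0,0,0],
    [-0.04,-0.0034,0,0,0,0],
    [-0.05,-0.0042,0,0,0,0],
  ],
)

```text
time: 19.0
tcp_pos: [0.5451, -0.2241, 0.24]
eef_rot: [[-0.083, 0.997, 0.002], [0.997, 0.083, -0.001], [-0.001, 0.002, -1.0]]
contact_force: [3.2, -0.1, 2.9]
gripper_width: 0.0004
```

```bash
python3 snap.py wrist w22
```

```text
19.05 [ 0.5429 -0.2242  0.2395] cooler 0.0548 -0.1779 F [-2.   0.4 -1.2] w -0.0001 z [-0.001 -0.001 -1.   ] yaw 94.71
```

View pics/w22.png

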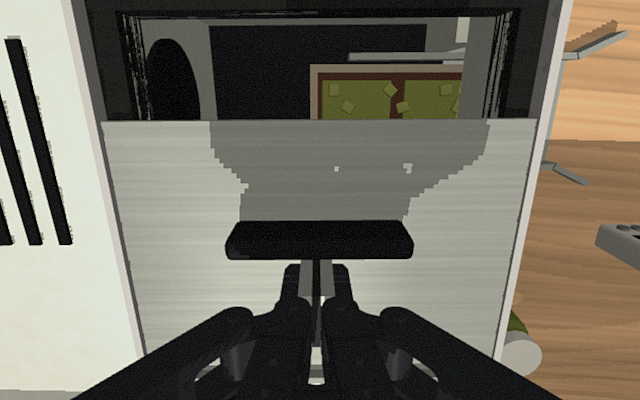

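Call:
arm_command(
  plan=[
    [-0.009,-0.0008,-0.001,0,0,0],
    [-0.018,-0.0016,-0.002,0,0,0],
    [-0.027,-0.0023,-0.002,0,0,0],
    [-0.034,-0.0029,-0.002,0,0,0],
    [-0.04,-0.0034,-0.002,0,0,0],
  ],
)

```text
time: 19.47
tcp_pos: [0.502, -0.228, 0.2375]
eef_rot: [[-0.082, 0.997, -0.001], [0.997, 0.082, -0.002], [-0.001, -0.002, -1.0]]
contact_force: [3.0, -1.4, 1.7]
gripper_width: 0.0004
```

Call:
arm_command(
  plan=[
    [-0.003,-0.0003,0,0,0,0],
    [-0.006,-0.0005,0,0,0,0],
    [-0.009,-0.0008,0,0,0,0],
    [-0.012,-0.001,0,0,0,0],
    [-0.014,-0.0012,0,0,0,0],
  ],
)

```text
time: 19.88
tcp_pos: [0.4893, -0.2292, 0.2375]
eef_rot: [[-0.082, 0.997, 0.002], [0.997, 0.082, -0.002], [-0.002, 0.002, -1.0]]
contact_force: [9.9, 0.4, -2.2]
gripper_width: -0.0
```

```bash
python3 snap.py wrist w23
```

```text
19.9333 [ 0.4893 -0.2291  0.2376] cooler 0.001 -0.1782 F [ 6.5 -0.4 -1.4] w 0.0001 z [ 0.003 -0.002 -1.   ] yaw 94.69
```

View pics/w23.png

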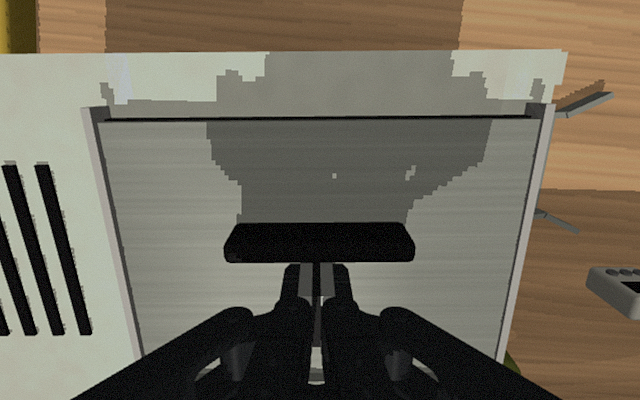

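Call:
arm_command(
  plan=[
    [-0.001,-0.0001,0,0,0,0],
    [-0.002,-0.0002,0,0,0,0],
    [-0.003,-0.0003,0,0,0,0],
    [-0.003,-0.0003,0,0,0,0],
    [-0.003,-0.0003,0,0,0,0],
  ],
)

```text
time: 20.35
tcp_pos: [0.4893, -0.2291, 0.2376]
eef_rot: [[-0.082, 0.997, 0.01], [0.997, 0.082, -0.001], [-0.002, 0.01, -1.0]]
contact_force: [11.4, 0.8, -3.1]
gripper_width: -0.0002
```

Call:
arm_command(
  plan=[
    [0.01,0.0009,0,0,0,0],
    [0.02,0.0018,0.01,0,0,0],
    [0.02,0.0018,0.04,0,0,0],
    [0.02,0.0018,0.08,0,0,0],
    [0.03,0.0018,0.12,0,0,0],
  ],
)

```text
time: 20.77
tcp_pos: [0.5171, -0.2265, 0.3566]
eef_rot: [[-0.082, 0.997, 0.002], [0.997, 0.082, 0.002], [0.001, 0.002, -1.0]]
contact_force: [1.4, -0.5, -0.2]
gripper_width: -0.0003
```

Call:
arm_command(
  plan=[
    [0,0.03,0.02,0,0,0],
    [0,0.07,0.04,0,0,0],
    [0,0.11,0.04,0,0,0],
    [0,0.15,0.04,0,0,0],
    [0,0.19,0.04,0,0,0],
  ],
)

```text
time: 21.18
tcp_pos: [0.5164, -0.0347, 0.3965]
eef_rot: [[-0.081, 0.997, 0.0], [0.997, 0.081, 0.002], [0.002, 0.0, -1.0]]
contact_force: [1.6, 0.3, -0.3]
gripper_width: 0.0001
```

Call:
arm_command(
  plan=[
    [-0.02,0.035,0,0,0,0],
    [-0.04,0.07,0,0,0,0],
    [-0.06,0.105,0,0,0,0],
    [-0.08,0.14,0,0,0,0],
    [-0.08,0.14,0,0,0,0],
  ],
)

```text
time: 21.6
tcp_pos: [0.4325, 0.1104, 0.3964]
eef_rot: [[-0.089, 0.996, -0.003], [0.996, 0.089, 0.004], [0.004, -0.003, -1.0]]
contact_force: [-0.7, 0.1, 0.3]
gripper_width: 0.0001
```

```bash
python3 snap.py top t24 250,120,460,260; python3 snap.py scene s24 205,115,405,265
```

```text
scale 3.8095238095238093
21.65 [0.4343 0.1079 0.3964] cooler -0.0252 0.1622 F [0.4 0.4 0.1] w -0.0002 z [-0.002  0.001 -1.   ] yaw 94.99
scale 4.0
21.7 [0.4353 0.1063 0.3962] cooler -0.0243 0.1606 F [-0.8 -0.6  0.2] w -0.0 z [-0.001  0.    -1.   ] yaw 94.84
```

View pics/t24.png

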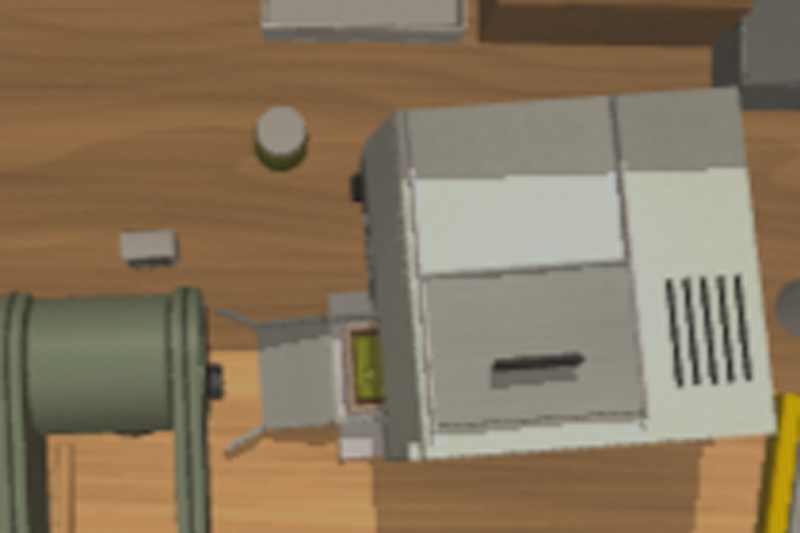

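View pics/s24.png

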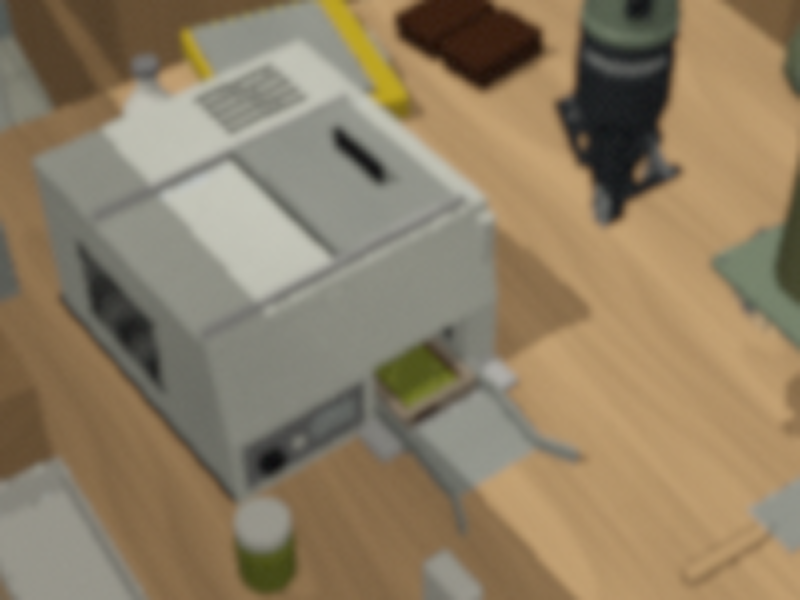

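```bash
python3 - <<'E'
from h import *
p=np.load('t24.npy',allow_pickle=True).item()
X=ray_z(p,538/3.8095+250,358/3.8095+120,.253); q=[ 0.47319279,-0.05164163,0.08497324]
c,s=np.cos(q[2]),np.sin(q[2]); d=X[:2]-np.array(q[:2]); print(X,c*d[0]+s*d[1]-.0055)
print(workorder.job_done())
E
```

```text
[ 0.47580902 -0.22854461  0.253     ] -0.01790714094585006
the job is handed in; nothing more can be done
None
```

The job is handed in at about 22 s of the 66 s allowed, with all three steps done in the order asked.

- **Mould:** I pushed it up the ramp with the fingertips and never lifted it. Its back edge dropped behind the sill. In the wrist pictures the back rim sat where a mould lying flat on the bed should be, at y ≈ -14 mm and z ≈ 36 mm. That puts its centre at about y = -99 mm, against the -91 mm required.
- **Thermometer:** It hangs by its bar on the hook, and after I released it the picture showed it hanging still. On the first lowering the bar landed slightly on the slope side of the hook, with about 11 N, so I moved it about 4 mm to -x and set it down again. I saw no contact with the hatch frame. It was not seen again once the lid was fully shut.
- **Lid:** I pushed it by the handle until it stopped moving at about 11 N. The top camera then put the handle at x ≈ -18 mm, against -20 mm for fully shut, which is within the camera's accuracy.

My first position for the cooler disagreed with the later close-up of the hatch by about 5 mm in x and 4 mm in y. I worked from positions seen directly for the hook and handle, and allowed for the shift in the final lid check. No check failed, and nothing else within the final close-up pictures (jar, timer, knife) had moved. I did not look again at the bowl and scraper. The arm stood clear of everything when I handed in.

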